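# Set the stop screw to the setting block

### The job

Put the driver into the stop screw on the bridge fixture and turn the screw down until the setting block, fully home in its channel, just drags beneath the screw's sprung nose: a light nip, neither loose nor clamped hard. Then prove it by drawing the block slowly about 25 mm out towards its grip tab so that it drags all the way, and leave it there, still nipped under the nose, with the driver standing in the screw.

Things in the scene. Friction and masses are not known exactly. Their poses are not given: they have to be found in the camera images.
- bridge: Fixed dark steel fixture: base plate 250 x 150 x 20 mm, a beam 126 mm wide (y), 40 mm (x) on two posts, 86 to 108 mm above the table. Origin on the table on the screw's axis; x along the guide channel (33 mm between rails 10 mm high, floor 20 mm above the table). The channel's end stop has its face at x = +58 mm; it is open towards -x, the way the block is drawn.
- quill: The stop screw as a whole; origin starts at the bridge's and sinks with it. Its brass nose (12 mm, ball-ended) starts 3 to 7.5 mm above the block's top, differing each time. After touching it springs in: 4 N per further mm; spoilt above 18 N. The right light nip is 2 to 10 N, best 5 to 6; slowly drawn by its tab, the block then resists with about 0.7 to 1.2 times the nose force (loose: 0 to 2 N).
- screw (a joint): Turn of the stop screw in rad, 0 at the start, growing clockwise seen from above, which lowers the screw by 3.2 mm per rad (20 mm a turn). It turns stiffly (about 0.12 N m) and stays where it is left.
- socket (a point): Centre of the mouth of the square socket in the screw's 30 mm square head, which faces up, 146.5 mm above the table at the start; socket 13.5 mm wide, 18 mm deep, with its sides along this point's x and y, turning with the screw.
- tab (a point): Centre of the aluminium block's grip tab: 14 mm thick (y), 32 mm long (x), top 24 mm above this point, sprung upright on a hinge at the block's upper face 28 mm below (rocks 0.3 rad in x). The block is a bar 165 x 30 x 20 mm; its far end, which meets the end stop when home, is 146 mm in +x of this point: home is this point at x = -88 mm of the bridge. It is 68 mm above the table.
- stand: Fixed dark wooden holder block 75 x 75 x 42 mm, origin centre of its underside, with a square hole 22 mm deep in the middle of its top in which the driver stands.
- driver_grip (a point): Centre of the driver's square black handle, 26 x 26 mm across (sides along x and y), 80 mm high, upright; its point is 100 mm above the foot of the driver, its top 35 mm above it. Below the handle is a round 14 mm shank and a square 12 mm bit, 30 mm long, tapered to 8.5 mm over its last 5 mm, with sides parallel to the handle's. Mass 0.16 kg.
- driver_tip (a point): Centre of the lower end of the driver's square bit.
- tin: Open steel tin, 84 mm across, 75 mm high, a bystander; origin centre of its underside.
Mind the look-alikes: they are no part of the job. Of the things that look like the part that bears tab, the middle-sized one is meant.

How it is judged (in metres and radians):
On the way, in this order (a step that is already met when the one before it is completed fails the run):
1. the driver stands in the screw's socket (z of driver_tip in the frame of socket below -0.01 m and horizontal distance between driver_tip and socket below 0.005 m), for 0.2 s.
2. the nose nips the block with 2 to 10 N while the block is home (within 10 mm of the end stop) (contact force between quill and block between 2 and 10 N and x of tab in the frame of bridge above -0.098 m), for 0.2 s.
3. the block is drawn out 15 mm or more, still nipped with 2 to 10 N (contact force between quill and block between 2 and 10 N and x of tab in the frame of bridge below -0.103 m), for 0.2 s.
At the end, for the whole second after the job is handed in: The block lies flat in its channel, drawn 15 to 45 mm from home, nipped by the nose with 2 to 10 N; the driver stands in the screw's socket (at least 10 mm deep, within 5 mm of its axis); the screw is at rest (all of step 1 and all of step 3 and x of tab in the frame of bridge above -0.133 m and angle between tab's own z axis and vertical below 0.05 rad and linear speed of quill below 0.002 m/s); the robot touches nothing.
It fails at once if the sprung nose is driven onto the block with more than 18 N (contact force between quill and block above 18 N).
It fails at once if the tin is shifted by more than 30 mm (distance of tin from where it was at the start of the episode above 0.03 m).
It fails at once if the block is drawn right out from under the nose or lifted out of its channel (x of tab in the frame of bridge below -0.143 m or z of tab in the frame of bridge above 0.076 m).
It also fails if it takes over 72 s, if anything falls off the work surface, if the arm or the gripper's body presses on something with over 40 N, if the wrist force passes 120 N, or if a joint passes its speed limit or range.

### The arm

A 6-joint arm with a two-finger parallel gripper is mounted at the origin on the work surface. World frame = base frame: x ahead of the robot, y to its left, z up, the work surface at z = 0. Lengths are in mm, angles in degrees, forces in N, time in s.
With the tool pointing down it reaches from about 350 to 850 mm from the base axis. Payload 8.1 kg.
Tool frame: the origin (TCP) lies on the centre line of the jaws, within the pads' length; the fingertips stand r.tip_extent ahead of it and the grasp point (between the pads) lies 8 mm behind it (r.tip_extent is the distance from the TCP to the fingertips, in mm); z points along the fingers, y is the direction in which the jaws open and shut (so a half turn about z gives the same grasp; the last joint's range is limited). The gripper opens to 85 mm and grips with 20 to 120 N. Pads are 22 mm wide; open, the fingers measure 114 mm over their backs; the gripper's body (76 mm by 85 mm) begins 54 mm behind the grasp point. The pads swing forward as they close: fully open they stand 13 mm farther back than shut.
Start: joints at [65.008, 7.471, 85.268, -0, 87.261, -4.893], TCP at [206.168, 563.471, 207.392] pointing down, gripper open.
Joint ranges: [-169.43, 169.43], [-51.17, 129.36], [1.28, 143.12], [-76.62, 256.62], [0, 156.53], [-152.29, 152.29]. Speed limits (degrees/s): [136.94, 136.94, 159.86, 180, 180, 180].

### API

Orientations are given as [roll, pitch, yaw] about the fixed x, y, z axes, in that order (R = Rz(yaw) Ry(pitch) Rx(roll)).
In Python, from bench import sense, optics, hand_in, spotter, r gives the robot as it stands.
- The arm moves only by the tool apply_moves, never from a script. Its argument "series" is a list of rows, each a list of 3 entries, a list of its own where there are three numbers: the opening, from 0 (shut) to 1 (fully open), then the shift along the world's x, y, z in m, then the turn about the world's z in rad. In form: [[grip, [x, y, z], turn], ...]. A call has 1 to 5 rows; each row is the pose to reach, as a shift and turn from the pose measured when the call began; what a row does not reach only later rows make up. A row lasts 1/8 s, in which the tool goes at most 62.5 mm and 10.7 degrees, less where a joint would pass 70% of its speed; a pose out of reach is approached as far as the arm can. A call with a gripper value outside its range is refused whole. The fingers move at their own pace and stop on an object; "grip_force" is the grip in N (left out, the last holds). Time passes only in rows, so rows that repeat a pose let the fingers close. It gives the time, the measured TCP pose, the force and the opening at its end, in the units of the state.
- sense(): the state, without advancing time (a new reading comes with each control period).
- optics.snapshot(name): name is "scene" or "side" or "wrist"; returns a dict with "color" (384x512x3 uint8, blue, green, red), "intrinsics" (3x3 intrinsics, pixels), "rvec" (rotation vector, rad) and "tvec" (3), from world to camera coordinates, as OpenCV has them. Camera axes: x right, y down, z forward; pixel columns grow to the right and rows downward; lengths in mm; the calibration is good to about 2 mm. The wrist camera is an equidistant fisheye: a pixel r from the principal point sees the ray r / f radians off the axis. A picture is of the moment at which its call begins. There is no depth.
- hand_in(): hands the job in, once; it reports no verdict.
Trained networks look in a picture, given as the dict that the camera call returned (one of the last four; its "shot" number tells which), for a name from the list of things; names that differ only in an ending like _2 or _b are one class to them, and where a whole thing is asked for, a point or a joint stands for the part that bears it (a point fixed in the world has none). Each returns a list of dicts, best first, with "p" (0 to 1); they miss things now and then, are a little off and sometimes report something else, mostly with a low value. They report only what shows in the picture. A call takes as long as a camera call. They do not tell look-alikes from the thing itself.
- spotter.search_frame(picture, query): "xyz" ([x, y, z] in mm, in the coordinates of the camera as it stood for that picture, good to about 4 mm: the middle of the surface that is visible of it).
- spotter.masks_of(picture, query): "mask" (384x512 bool, what is visible of it).
The state is a dict: "time": time; "joint_pos": joint angles; "qd": joint speeds; "joint_efforts": joint torques, N m; "tool_pos": TCP position; "tcp_rot": TCP orientation; "ft_force": force on the tool from outside, world axes, zero at the start; "wrist_torque": the same for the moment, N m; "finger_gap": finger opening in mm.
Only numpy, scipy, OpenCV 4.12 (cv2) and the standard library are available. Lean on these libraries where they do the work, as an engineer would, in place of code of your own. Each camera call takes 0.05 s, during which the arm holds its last target.

## Working session

There is one attempt and no reset: what is moved stays moved. The work goes in short steps, Python scripts to look and compute and a tool call to move; the robot and the scene stay as the last step left them, time stands still between calls to the robot, and variables do not carry over. Pictures are saved under pics/ and viewed, and the job is handed in when it is done.

Besides the shell and the picture viewer there is one more tool, called after "Request:" by a JSON object that holds its "method" and its "body". apply_moves: Moves the arm, as the interface text tells. Its arguments: {"type":"object","properties":{"series":{"type":"array"},"grip_force":{"type":"number"}},"required":["series"]}

```bash
mkdir -p pics; ls
python3 - <<'E'
from bench import sense, optics, spotter, r
import cv2, numpy as np
print(sense()); print(r.tip_extent)
for n in ["scene","side","wrist"]:
    p=optics.snapshot(n); cv2.imwrite(f"pics/{n}0.png",p["color"]); print(n,p["intrinsics"],p["rvec"],p["tvec"],p["shot"])
E
```

```text
pics
{'time': 0.0, 'joint_pos': array([ 6.50068987e+01,  7.51752660e+00,  8.53306351e+01,  1.14647844e-03,
        8.72615622e+01, -4.89196197e+00]), 'qd': array([ 0.01494123, -0.04928541,  0.0082915 , -0.0498759 , -0.04676309,
        0.01916401]), 'joint_efforts': array([ 6.35672623e-04, -5.69393742e+01, -5.00555348e+01, -1.58427383e-04,
        1.45829382e-02,  1.00303151e-05]), 'tool_pos': array([205.90998269, 562.91342951, 206.30627486]), 'tcp_rot': array([-1.79890773e+02, -1.04978277e-02,  1.59898795e+02]), 'ft_force': array([-0.39501069, -0.55953285,  0.56018339]), 'wrist_torque': array([-0.01287485,  0.00185431,  0.01941391]), 'finger_gap': 85.65807790670843}
11.0
scene [[486.33508297   0.         260.91310665]
 [  0.         486.33508297 185.74092973]
 [  0.           0.           1.        ]] [ 1.8561337   1.99451438 -0.54760942] [  52.92941861 -351.67074301 1410.65817593] 1
side [[476.08100629   0.         253.22938425]
 [  0.         476.08100629 200.41559883]
 [  0.           0.           1.        ]] [ 2.27248211 -0.28408868  0.14402889] [-465.56077778  147.34880046 1182.1504991 ] 2
wrist [[297.31863964   0.         255.45365247]
 [  0.         297.31863964 191.24839898]
 [  0.           0.           1.        ]] [-2.35130536 -1.64365473 -0.25787365] [-598.86265857  -40.415462    381.99264944] 3
```

View pics/scene0.png

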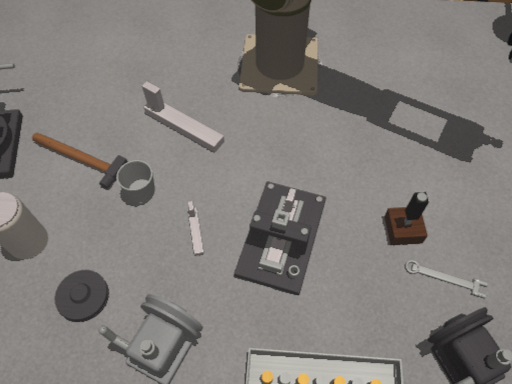

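View pics/side0.png

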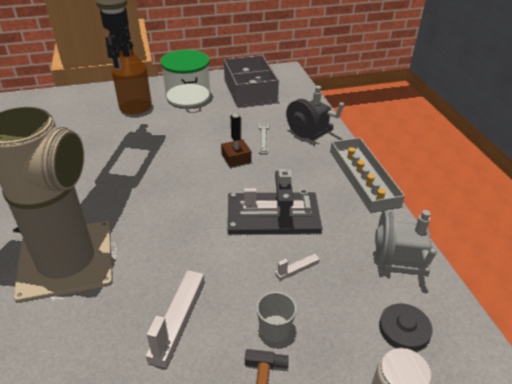

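View pics/wrist0.png

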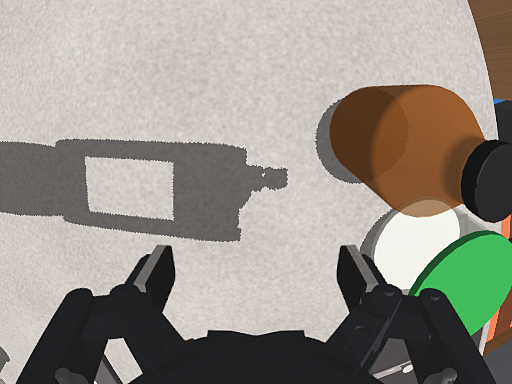

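```bash
cat > h.py <<'E'
from bench import sense, optics, spotter, r, hand_in
import cv2, numpy as np
def toworld(p,xyz):
    R=cv2.Rodrigues(np.array(p["rvec"],float))[0]
    return R.T@(np.array(xyz,float)-np.array(p["tvec"],float).ravel())
def proj(p,X):
    X=np.atleast_2d(np.array(X,float))
    return cv2.projectPoints(X,np.array(p["rvec"],float),np.array(p["tvec"],float),p["intrinsics"],None)[0].reshape(-1,2)
def projw(p,X):
    R=cv2.Rodrigues(np.array(p["rvec"],float))[0]
    c=(R@np.atleast_2d(X).T).T+np.array(p["tvec"]).ravel()
    K=p["intrinsics"]; rho=np.hypot(c[:,0],c[:,1]); th=np.arctan2(rho,c[:,2])
    return np.c_[K[0,2]+K[0,0]*th*c[:,0]/rho,K[1,2]+K[0,0]*th*c[:,1]/rho]
def ray(p,uv,z,wrist=False):
    "world point at height z on the pixel's ray"
    K=p["intrinsics"]; u=(np.array(uv,float)-K[:2,2])/K[0,0]
    if wrist:
        t=np.hypot(*u); d=np.r_[u/t*np.sin(t),np.cos(t)]
    else: d=np.r_[u,1.]
    R=cv2.Rodrigues(np.array(p["rvec"],float))[0]; o=-R.T@np.array(p["tvec"]).ravel(); d=R.T@d
    return o+d*(z-o[2])/d[2]
E
python3 - <<'E'
from h import *
for n in ["scene","side","wrist"]:
    p=optics.snapshot(n)
    for q in ["bridge","quill","socket","tab","stand","driver_grip","driver_tip","tin"]:
        for d in spotter.search_frame(p,q)[:4]:
            print(n,q,round(d["p"],2),toworld(p,d["xyz"]).round(1), (proj if n!="wrist" else projw)(p,toworld(p,d["xyz"])).round(0))
E
```

```text
scene bridge 0.87 [580.   25.6  21.6] [[277. 246.]]
scene quill 0.52 [576.8  24.6 146.4] [[279. 220.]]
scene socket 0.6 [573.6  26.6 145.7] [[280. 219.]]
scene socket 0.46 [512.7 314.4 124.3] [[416. 206.]]
scene tab 0.98 [ 244.5 -252.7   26.8] [[178. 120.]]
scene tab 0.85 [ 550.9 -166.    11.9] [[195. 231.]]
scene tab 0.6 [573.9  36.2  41.5] [[282. 240.]]
scene stand 0.96 [518.9 305.8  42.2] [[403. 226.]]
scene driver_grip 0.96 [511.1 312.4 127.5] [[416. 205.]]
scene driver_tip 0.82 [515.2 308.9 128.4] [[414. 206.]]
scene tin 0.76 [ 435.  -324.2   41.8] [[135. 177.]]
side bridge 0.71 [498.  289.6  37.7] [[235. 154.]]
side bridge 0.61 [550.9  -6.3  17.6] [[279. 220.]]
side quill 0.72 [570.7  16.3 140.5] [[286. 177.]]
side quill 0.52 [567.6  17.7 140.2] [[285. 177.]]
side socket 0.62 [565.5  17.4 140. ] [[284. 178.]]
side tab 0.85 [506.3  40.7  37.6] [[259. 205.]]
side stand 0.59 [499.4 290.1  41.9] [[236. 153.]]
side driver_grip 0.66 [506.2 306.9 115.2] [[236. 129.]]
side driver_tip 0.88 [504.1 306.  118.2] [[236. 128.]]
side tin 0.84 [ 452.2 -304.2   44.4] [[276. 311.]]
wrist bridge 0.61 [526.3 105.3  20.1] [[108. 376.]]
wrist tin 0.44 [ 457.9 -282.3   19.9] [[  4. 357.]]
```

Run:
```python
from h import *
a=cv2.imread("pics/scene0.png")[170:300,220:340]; b=cv2.imread("pics/side0.png")[140:250,215:335]
cv2.imwrite("pics/c1.png",cv2.resize(a,None,fx=4.5,fy=4.5,interpolation=cv2.INTER_CUBIC))
cv2.imwrite("pics/c2.png",cv2.resize(b,None,fx=5,fy=5,interpolation=cv2.INTER_CUBIC))
a=cv2.imread("pics/scene0.png")[180:255,375:450]; b=cv2.imread("pics/side0.png")[105:175,200:270]
cv2.imwrite("pics/c3.png",np.hstack([cv2.resize(a,(400,400),interpolation=cv2.INTER_CUBIC),cv2.resize(b,(400,400),interpolation=cv2.INTER_CUBIC)]))
```

```text
(no output)
```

View pics/c1.png

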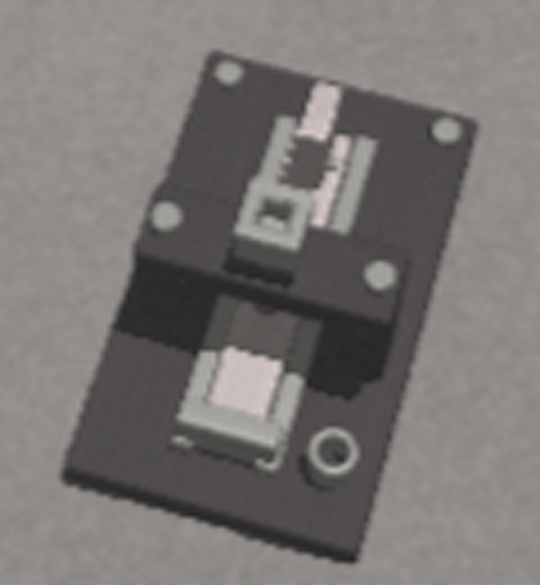

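View pics/c2.png

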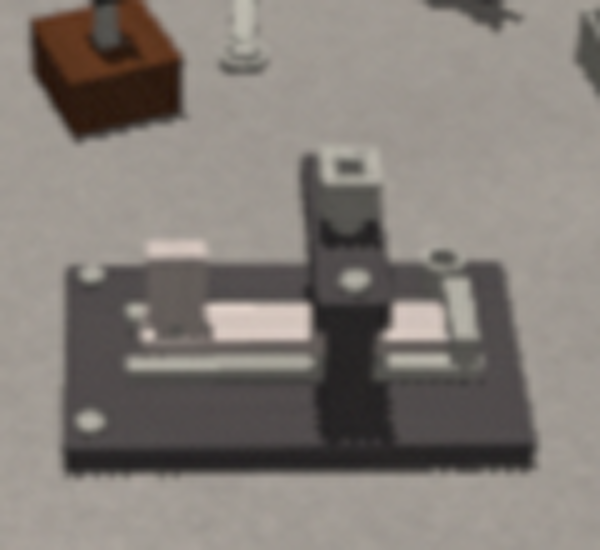

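View pics/c3.png

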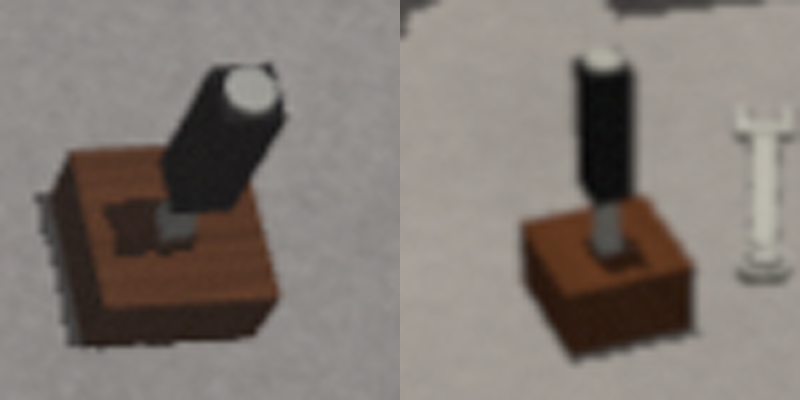

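Run:
```python
from h import *
p=optics.snapshot("scene"); s=optics.snapshot("side")
c=[(208,52),(478,122),(357,543),(65,470)]
for q in c: print(ray(p,(220+q[0]/4.5-.4,170+q[1]/4.5-.4),20).round(1))
print()
for q in [(67,264),(502,264),(533,447),(66,450)]: print(ray(s,(215+q[0]/5-.4,140+q[1]/5-.4),20).round(1))
print("socket",ray(p,(220+274/4.5-.4,170+212/4.5-.4),146.5),ray(s,(215+349/5-.4,140+165/5-.4),146.5))
print("tab top", ray(p,(220+323/4.5-.4,170+92/4.5-.4),92),ray(s,(215+177/5-.4,140+248/5-.4),92))
print("handle top", ray(p,(375+252/400*75-.4,180+88/400*75-.4),157), ray(s,(200+(602-400)/400*70-.4,105+60/400*70-.4),157))
print("stand top")
for q in [(72,155),(242,150),(278,295),(103,305)]: print(ray(p,(375+q[0]/400*75-.4,180+q[1]/400*75-.4),42).round(1))
print()
for q in [(125,222),(247,198),(292,265),(170,298)]: print(ray(s,(200+q[0]/400*70-.4,105+q[1]/400*70-.4),42).round(1))
```

```text
[409.7 -11.6  20. ]
[442.9 134.4  20. ]
[678.3  77.7  20. ]
[651.9 -65.1  20. ]

[441.5 134.8  20. ]
[682.4  75.6  20. ]
[646.6 -68.9  20. ]
[409.1 -12.4  20. ]
socket [569.02192794  28.03723347 146.5       ] [569.44195757  29.38102368 146.5       ]
tab top [472.48602673  49.37056235  92.        ] [484.01029505  49.5103509   92.        ]
handle top [505.66644229 317.30033397 157.        ] [505.60795121 317.52219881 157.        ]
stand top
[476.9 275.4  42. ]
[469.1 348.9  42. ]
[537.6 357.4  42. ]
[547.4 283.9  42. ]

[467.4 348.4  42. ]
[538.3 355.6  42. ]
[546.8 286.9  42. ]
[476.2 272.7  42. ]
```

Request:
{"method": "apply_moves", "body": {"series": [[1, [0.06, -0.05, 0.05], 0.15], [1, [0.12, -0.1, 0.06], 0.3], [1, [0.18, -0.15, 0.06], 0.45], [1, [0.24, -0.2, 0.06], 0.45], [1, [0.3, -0.246, 0.06], 0.45]]}}

```text
time: 2.22
tool_pos: [439.2, 370.8, 266.3]
tcp_rot: [180.0, 0.0, -174.3]
ft_force: [1.0, 1.0, 0.3]
finger_gap: 85.3
```

Request:
{"method": "apply_moves", "body": {"series": [[1, [0.0, 0.0, 0.0], 0], [1, [0.0, 0.0, 0.0], 0]]}}

```text
time: 2.48
tool_pos: [439.1, 370.8, 266.2]
tcp_rot: [179.9, 0.0, -174.4]
ft_force: [-0.5, -0.4, -0.1]
finger_gap: 86.0
```

Run:
```python
from h import *
s=sense(); print(s["time"],s["tool_pos"],s["tcp_rot"],s["joint_pos"],s["ft_force"])
p=optics.snapshot("wrist"); cv2.imwrite("pics/w1.png",p["color"])
R=cv2.Rodrigues(p["rvec"])[0]; print("cam",-R.T@p["tvec"].ravel(),"axis",R[2])
print(projw(p,[[505.6,317.4,155],[505.6,317.4,75]]))
for q in ["stand","driver_grip","bridge","tab","socket"]:
    for d in spotter.search_frame(p,q)[:3]: print(q,round(d["p"],2),toworld(p,d["xyz"]).round(1))
```

```text
2.475 [439.11495354 370.77028628 266.22708115] [ 1.79946382e+02  2.76020554e-02 -1.74367046e+02] [ 3.50426752e+01  2.50956893e+00  8.44251124e+01  3.32001822e-02
  9.30149440e+01 -6.05885306e+01] [-0.48621144 -0.39064847 -0.08696752]
cam [359.46167274 363.32578402 433.17212655] axis [ 0.3096548   0.02969583 -0.95038522]
[[198.93001311 236.07477817]
 [209.66632185 208.51718241]]
stand 0.82 [487.5 326.4  39.8]
driver_grip 0.63 [494.3 321.5 144.9]
bridge 0.78 [544.5  63.5  19.9]
tab 0.85 [499.3  54.6  40. ]
socket 0.69 [563.4  35.1 139.7]
socket 0.63 [562.6  33.4 138.3]
```

View pics/w1.png

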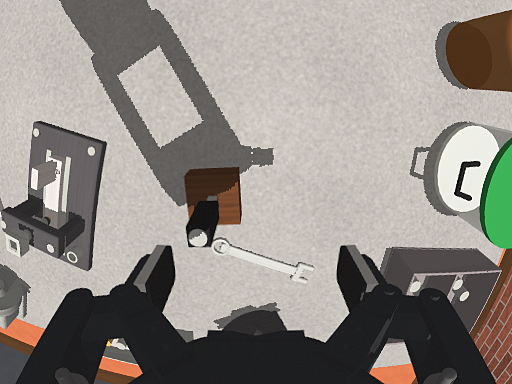

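Run:
```python
from h import *
a=cv2.imread("pics/w1.png")
cv2.imwrite("pics/c4.png",cv2.resize(a[155:255,165:265],None,fx=6,fy=6,interpolation=cv2.INTER_CUBIC))
cv2.imwrite("pics/c5.png",cv2.resize(a[110:280,0:120],None,fx=3.5,fy=3.5,interpolation=cv2.INTER_CUBIC))
```

```text
(no output)
```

View pics/c4.png

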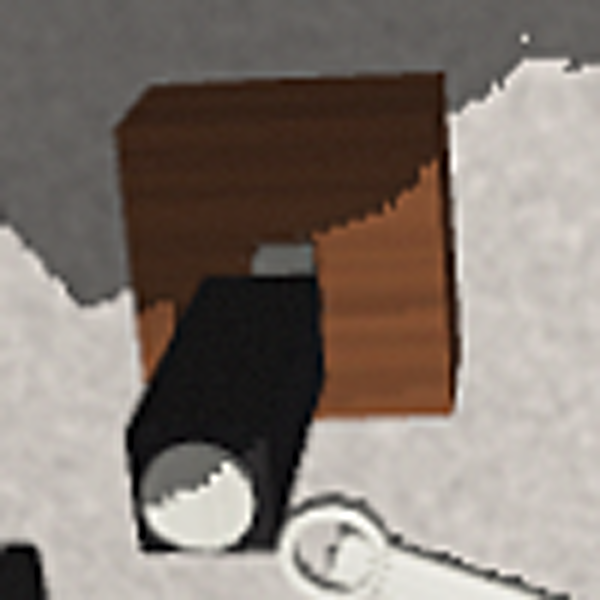

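View pics/c5.png

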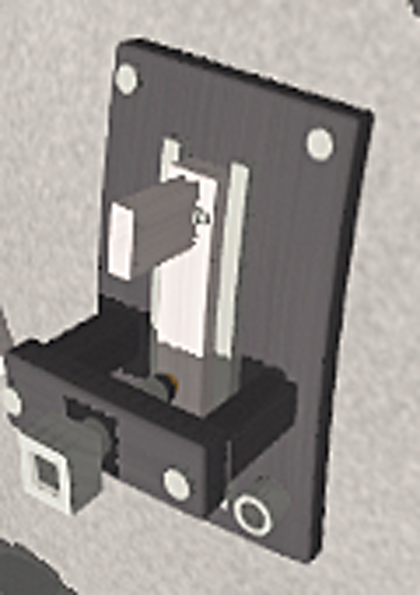

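Run:
```python
from h import *
p=optics.snapshot("wrist")
g=lambda q,z:ray(p,(165+q[0]/6-.4,155+q[1]/6-.4),z,True)
A=g((142,549),155);B=g((275,551),155);C=g((128,430),155); D=g((199,497),155)
print(A,B,C,D); 
for a,b in[(A,B),(A,C)]: print(np.degrees(np.arctan2(*(b-a)[1::-1])),np.linalg.norm(b-a))
S=[g(q,42) for q in [(118,130),(445,75),(455,410)]]; print(S, [np.degrees(np.arctan2(*(b-a)[1::-1])) for a,b in zip(S,S[1:])])
# head
g=lambda q,z:ray(p,(q[0]/3.5-.4,110+q[1]/3.5-.4),z,True)
S=[g(q,146.5) for q in [(20,427),(65,450),(73,513),(27,497)]]; print(np.array(S).round(1), [(np.degrees(np.arctan2(*(b-a)[1::-1])).round(1),np.linalg.norm(b-a).round(1)) for a,b in zip(S,S[1:]+S[:1])])
```

```text
[518.71060073 307.018316   155.        ] [516.00183314 331.31142834 155.        ] [495.13650435 304.3027137  155.        ] [506.76194646 317.30820778 155.        ]
96.36240009137055 24.44366439054173
-173.4288147418466 23.729991914576622
[array([474.33929263, 275.96879943,  42.        ]), array([454.20831768, 350.67933598,  42.        ]), array([536.14777585, 359.90958799,  42.        ])] [np.float64(105.08035749019206), np.float64(6.427116143644038)]
[[550.   18.7 146.5]
 [555.6  46.  146.5]
 [586.4  40.9 146.5]
 [585.   11.1 146.5]] [(np.float64(78.3), np.float64(27.8)), (np.float64(-9.3), np.float64(31.2)), (np.float64(-92.7), np.float64(29.9)), (np.float64(167.7), np.float64(35.9))]
```

Request:
{"method": "apply_moves", "body": {"series": [[1, [0.035, -0.027, 0], 0.013], [1, [0.067, -0.0532, -0.03], 0.013], [1, [0.067, -0.0532, -0.06], 0.013], [1, [0.067, -0.0532, -0.06], 0.013]]}}

```text
time: 3.32
tool_pos: [503.6, 317.5, 203.1]
tcp_rot: [-179.9, -0.3, -173.5]
ft_force: [-0.5, 0.1, 0.1]
finger_gap: 85.5
```

Run:
```python
from h import *
s=sense(); print(s["time"],s["tool_pos"],s["tcp_rot"])
p=optics.snapshot("wrist"); cv2.imwrite("pics/w2.png",p["color"])
print(projw(p,[[506,317.4,155],[506,317.4,75]]))
```

```text
3.325 [503.6134801  317.52453964 203.13596366] [-179.92419486   -0.26873136 -173.47184146]
[[254.80055368 206.29707905]
 [255.19827926 178.79827353]]
```

View pics/w2.png

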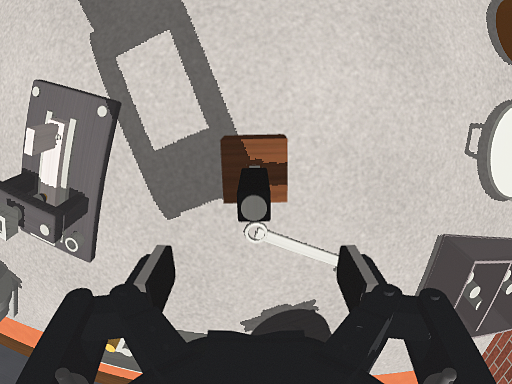

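Request:
{"method": "apply_moves", "body": {"series": [[1, [0.002, 0, -0.04], 0], [1, [0.003, 0, -0.083], 0], [1, [0.003, 0, -0.083], 0], [0.2, [0.003, 0, -0.083], 0], [0.2, [0.003, 0, -0.083], 0]], "grip_force": 60}}

```text
time: 4.0
tool_pos: [509.1, 319.5, 125.8]
tcp_rot: [179.9, 0.2, -173.4]
ft_force: [-0.6, -0.5, 0.8]
finger_gap: 51.5
```

Request:
{"method": "apply_moves", "body": {"series": [[0.2, [0, 0, 0], 0], [0.2, [0, 0, 0], 0], [0.2, [0, 0, 0], 0]]}}

```text
time: 4.38
tool_pos: [510.5, 320.2, 128.3]
tcp_rot: [179.8, 0.4, -173.4]
ft_force: [-0.3, 0.0, 5.9]
finger_gap: 23.0
```

Run:
```python
from h import *
s=sense(); print(s)
for n in ["wrist","side","scene"]:
  p=optics.snapshot(n); cv2.imwrite(f"pics/{n}3.png",p["color"])
a=cv2.imread("pics/side3.png")[60:200,180:320]; b=cv2.imread("pics/scene3.png")[130:270,340:480]
cv2.imwrite("pics/c6.png",np.hstack([cv2.resize(x,(400,400),interpolation=cv2.INTER_CUBIC) for x in (a,b)]))
```

```text
{'time': 4.375, 'joint_pos': array([ 2.72075365e+01,  1.02292306e+01,  9.05868878e+01,  2.46700666e-02,
        7.87632806e+01, -6.93797757e+01]), 'qd': array([-0.01176139, -0.03734585,  0.06039151, -0.0594922 , -0.06193516,
       -0.10812504]), 'joint_efforts': array([ 7.08902185e-02, -5.39184701e+01, -4.49878442e+01,  4.37288464e-02,
       -3.95150261e-02, -3.15292136e-04]), 'tool_pos': array([510.49350873, 320.19722653, 128.28832804]), 'tcp_rot': array([ 179.82919429,    0.38511993, -173.41798028]), 'ft_force': array([-0.30748444,  0.03949747,  5.92638042]), 'wrist_torque': array([-0.01509923,  0.01443503,  0.02475965]), 'finger_gap': 22.95813099541491}
```

View pics/c6.png

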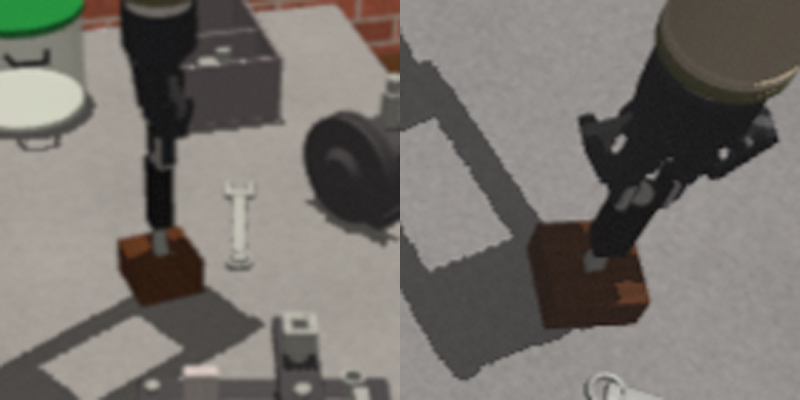

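View pics/wrist3.png

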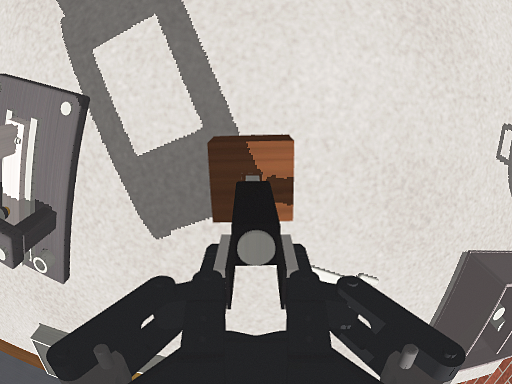

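Request:
{"method": "apply_moves", "body": {"series": [[0.2, [0, 0, 0.01], 0], [0.2, [0, 0, 0.03], 0], [0.2, [0, 0, 0.09], 0], [0.2, [0, 0, 0.15], 0], [0.2, [0, 0, 0.15], 0]]}}

```text
time: 5.15
tool_pos: [513.4, 321.7, 287.5]
tcp_rot: [179.6, 1.1, -173.4]
ft_force: [0.1, -0.3, -1.1]
finger_gap: 22.7
```

Run:
```python
from h import *
s=sense(); print(s["time"],s["tool_pos"],s["tcp_rot"],s["ft_force"],s["finger_gap"])
for n in ["wrist","side","scene"]:
  p=optics.snapshot(n); cv2.imwrite(f"pics/{n}4.png",p["color"])
  t=s["tool_pos"]; q=[[t[0],t[1],t[2]-108]]; print(n,(projw if n=="wrist" else proj)(p,q))
a=cv2.imread("pics/side4.png")[30:170,180:320]; b=cv2.imread("pics/scene4.png")[130:270,340:480]
cv2.imwrite("pics/c7.png",np.hstack([cv2.resize(x,(400,400),interpolation=cv2.INTER_CUBIC) for x in (a,b)]))
```

```text
5.15 [513.38755022 321.68829805 287.54044989] [ 179.56051283    1.09830457 -173.41994898] [ 0.07496129 -0.28611437 -1.13177275] 22.669415043422017
wrist [[254.50639861 179.3738758 ]]
side [[237.10362997 107.37187162]]
scene [[427.58250094 194.06447522]]
```

View pics/c7.png

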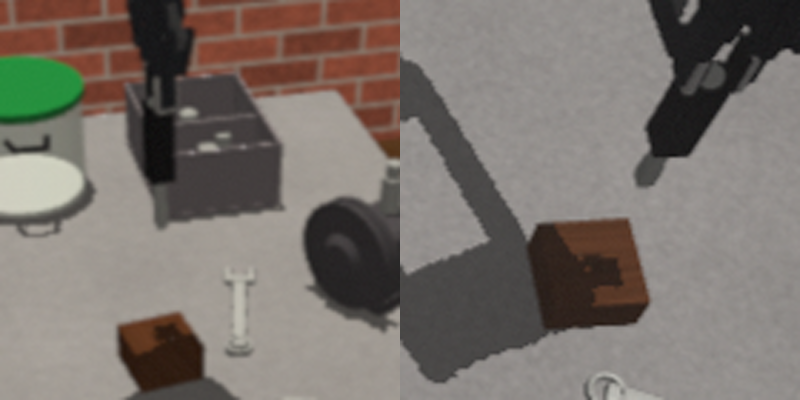

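View pics/wrist4.png

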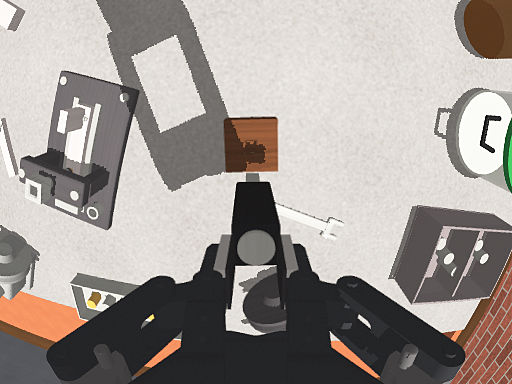

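Request:
{"method": "apply_moves", "body": {"series": [[0.2, [0.01, -0.055, 0], -0.17], [0.2, [0.022, -0.115, 0], -0.34], [0.2, [0.033, -0.175, 0], -0.34], [0.2, [0.044, -0.235, 0], -0.34], [0.2, [0.056, -0.293, 0], -0.34]]}}

```text
time: 5.92
tool_pos: [565.1, 25.1, 275.8]
tcp_rot: [179.9, 0.1, 167.1]
ft_force: [1.1, 0.4, -1.6]
finger_gap: 22.8
```

Request:
{"method": "apply_moves", "body": {"series": [[0.2, [0, 0, 0], 0], [0.2, [0, 0, 0], 0]]}}

```text
time: 6.18
tool_pos: [564.1, 25.2, 273.8]
tcp_rot: [179.9, -0.1, 167.0]
ft_force: [-0.2, -0.7, -1.6]
finger_gap: 23.0
```

```bash
cat > look.py <<'E'
from h import *
import sys
k=sys.argv[1]
s=sense(); print(s["time"],s["tool_pos"].round(1),s["tcp_rot"].round(2),s["ft_force"].round(1),s["wrist_torque"].round(2),s["joint_pos"].round(1),s["finger_gap"])
P={n:optics.snapshot(n) for n in ["wrist","side","scene"]}
import pickle; pickle.dump(P,open(f"pics/{k}.pkl","wb"))
for n,p in P.items(): cv2.imwrite(f"pics/{n}{k}.png",p["color"])
a=P["side"]["color"][110:230,225:345]; b=P["scene"]["color"][150:270,220:340]
cv2.imwrite(f"pics/c{k}.png",np.hstack([cv2.resize(x,(400,400),interpolation=cv2.INTER_CUBIC) for x in (a,b)]))
E
python3 look.py 10
```

```text
6.175 [564.1  25.2 273.8] [ 1.7988e+02 -7.0000e-02  1.6703e+02] [-0.2 -0.7 -1.6] [ 0.01 -0.03 -0.  ] [ -2.7   1.   85.2   0.1  93.9 -79.8] 22.964265483470754
```

View pics/c10.png

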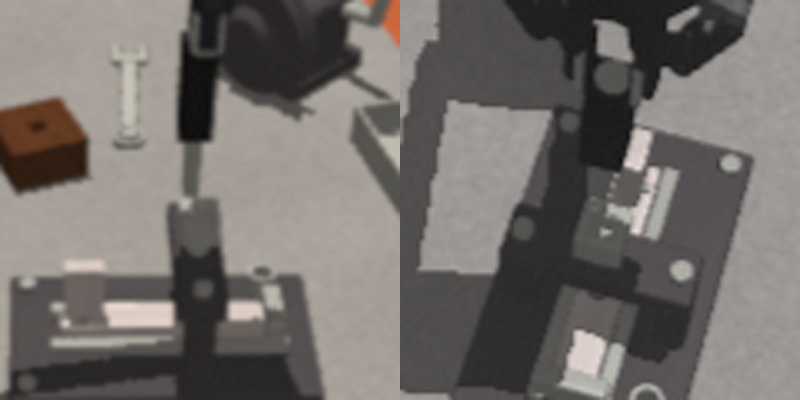

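View pics/wrist10.png

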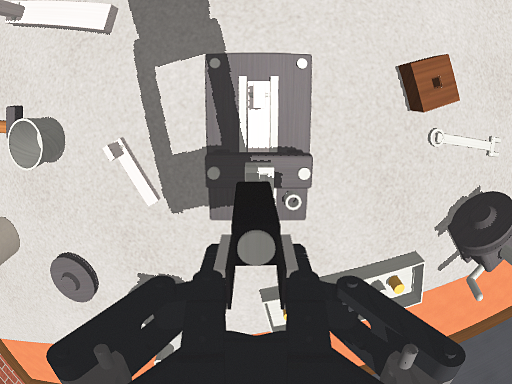

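Run:
```python
from h import *
import pickle
P=pickle.load(open("pics/10.pkl","rb"))
out=[]
for n,(u,v) in {"scene":(280,217),"side":(284,176)}.items():
    p=P[n]; img=cv2.imread(f"pics/{n}0.png"); w=20
    c=cv2.resize(img[v-w:v+w,u-w:u+w],(400,400),interpolation=cv2.INTER_CUBIC); o=c.copy()
    R=lambda a:np.array([[np.cos(a),-np.sin(a)],[np.sin(a),np.cos(a)]])
    for h in (15,6.75):
        sq=np.array([[-h,-h],[h,-h],[h,h],[-h,h]])@R(np.radians(-12.9)).T+[569.2,28.7]
        q=(proj(p,np.c_[sq,np.full(4,146.5)])-[u-w,v-w]+.5)*10
        cv2.polylines(o,[q.astype(int)],True,(0,0,255),1)
    out.append(np.vstack([c,o]))
cv2.imwrite("pics/ov.png",cv2.resize(np.hstack(out),(600,600)))
```

```text
(no output)
```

View pics/ov.png

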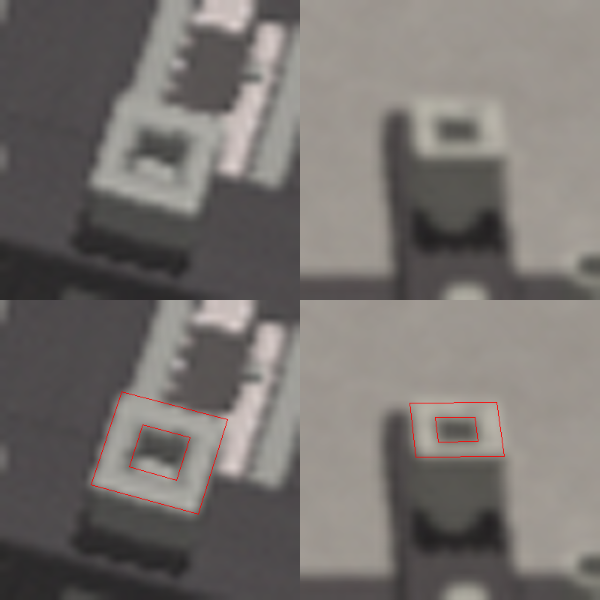

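```bash
cat > zoom.py <<'E'
from h import *
import pickle,sys
P=pickle.load(open(f"pics/{sys.argv[1]}.pkl","rb"))
out=[]
for n,(u,v) in {"scene":(280,207),"side":(284,166)}.items():
    p=P[n]; img=p["color"]; w=30
    c=img[v-w:v+w,u-w:u+w].astype(float); c=np.clip(255*(c/255)**0.6*1.2,0,255).astype(np.uint8)
    c=cv2.resize(c,(400,400),interpolation=cv2.INTER_CUBIC)
    out.append(c); print(n,"px = %d+x/6.667-.4, %d+y/6.667-.4"%(u-w,v-w))
cv2.imwrite(f"pics/z{sys.argv[1]}.png",np.hstack(out))
w=P["wrist"]["color"][130:280,180:330]
cv2.imwrite(f"pics/zw{sys.argv[1]}.png",cv2.resize(w,(600,600),interpolation=cv2.INTER_CUBIC))
E
python3 zoom.py 10
```

```text
scene px = 250+x/6.667-.4, 177+y/6.667-.4
side px = 254+x/6.667-.4, 136+y/6.667-.4
```

View pics/z10.png

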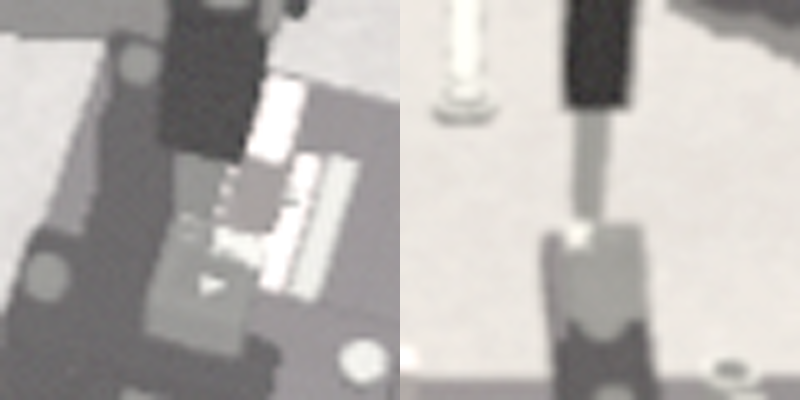

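View pics/zw10.png

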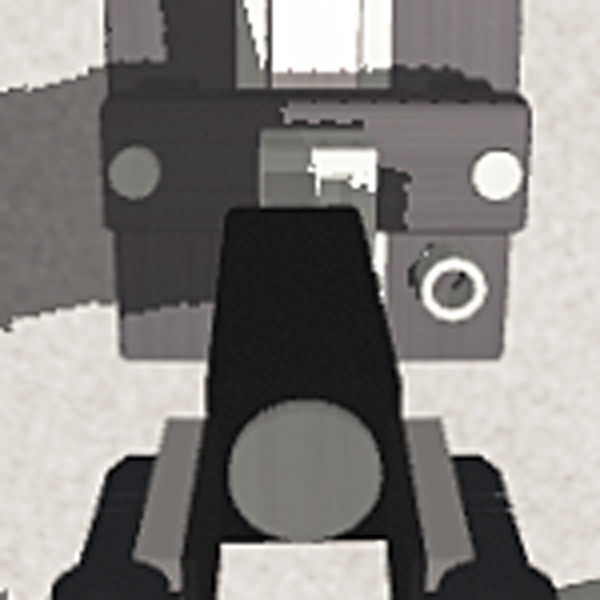

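```bash
cat > tri.py <<'E'
from h import *
import pickle
def tri(k,uvs,uvd):
    P=pickle.load(open(f"pics/{k}.pkl","rb")); M=[];u=[]
    for n,q in (("scene",uvs),("side",uvd)):
        p=P[n];R=cv2.Rodrigues(p["rvec"])[0]; M.append(p["intrinsics"]@np.c_[R,np.array(p["tvec"]).ravel()]); u.append(np.array(q,float).reshape(2,1))
    X=cv2.triangulatePoints(M[0],M[1],u[0],u[1]).ravel(); return X[:3]/X[3]
E
python3 - <<'E'
from tri import *
P=pickle.load(open("pics/10.pkl","rb"))
print(tri(10,(278.4,211.8),(281.8,168.9)))
for z in (164,166,168): print(ray(P["scene"],(278.4,211.8),z),ray(P["side"],(281.8,168.9),z))
# handle bottom edge centre: scene (205,155) side (597-400,108)
print(tri(10,(250+201/6.667-.4,177+154/6.667-.4),(254+197/6.667-.4,136+107/6.667-.4)))
for n in ("scene","side"): 
  for d in ([] ): pass
p=optics.snapshot("side")
for q in ("driver_tip","driver_grip"):
  print([(round(d["p"],2),toworld(p,d["xyz"]).round(1)) for d in spotter.search_frame(p,q)[:2]])
E
```

```text
[562.96100025  24.75488984 160.95973453]
[567.21778096  23.12684803 164.        ] [559.92830587  24.0677926  164.        ]
[568.26781684  23.12147379 166.        ] [559.05397951  21.56871956 166.        ]
[569.31785272  23.11609955 168.        ] [558.17965314  19.06964652 168.        ]
[563.93643276  25.74793361 213.22818308]
[(0.96, array([559.7,  14.1, 255.7]))]
[(0.73, array([569.8,  19.7, 139.2])), (0.68, array([555.3,  17.8, 255.5]))]
```

Request:
{"method": "apply_moves", "body": {"series": [[0.2, [0.006, 0.0038, 0], 0], [0.2, [0.006, 0.0038, -0.006], 0], [0.2, [0.006, 0.0038, -0.006], 0], [0.2, [0.006, 0.0038, -0.006], 0]]}}

```text
time: 6.98
tool_pos: [570.9, 30.1, 269.7]
tcp_rot: [179.9, 0.1, 167.2]
ft_force: [0.8, 0.1, -2.0]
finger_gap: 22.9
```

```bash
python3 look.py 11; python3 zoom.py 11
```

```text
6.975 [570.9  30.1 269.7] [1.7988e+02 1.2000e-01 1.6720e+02] [ 0.8  0.1 -2. ] [ 0.01 -0.04 -0.02] [ -2.2   1.9  84.7   0.1  93.3 -79.4] 22.875920596467086
scene px = 250+x/6.667-.4, 177+y/6.667-.4
side px = 254+x/6.667-.4, 136+y/6.667-.4
```

View pics/z11.png

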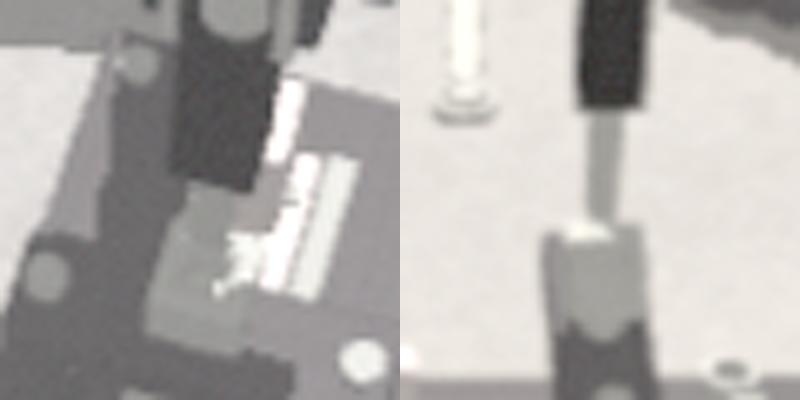

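View pics/zw11.png

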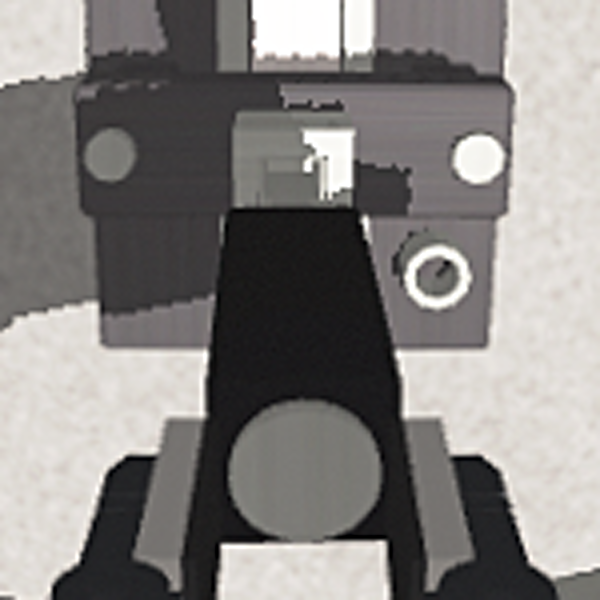

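Run:
```python
from tri import *
P=pickle.load(open("pics/11.pkl","rb"))
for n in("scene","side"):
    print(n,proj(P[n],[[569.2,28.7,z] for z in (146.5,155,160,208,213,218)]).round(1))
p=P["wrist"]; print(projw(p,[[569.2,28.7,z] for z in (146.5,210,290)]).round(1)); 
t=[570.9,30.1]; print(projw(p,[[*t,z] for z in (146.5,210,290)]).round(1))
g=lambda q:(np.array(q)/4+[180,130]-.4)
print("head front edge",g((233,112)),g((355,112)),"handle bottom",g((228,208)),g((360,208)),"top c",g((304,470)))
```

```text
scene [[280.8 216.8]
 [281.  214.9]
 [281.  213.8]
 [281.9 202.3]
 [282.  201.1]
 [282.1 199.8]]
side [[284.4 172.8]
 [284.6 170.1]
 [284.7 168.6]
 [285.7 153.1]
 [285.8 151.4]
 [285.9 149.7]]
[[253.5 175.8]
 [253.1 196.5]
 [252.  243.9]]
[[255.2 177.1]
 [255.2 198.1]
 [255.1 246. ]]
head front edge [237.85 157.6 ] [268.35 157.6 ] handle bottom [236.6 181.6] [269.6 181.6] top c [255.6 247.1]
```

```bash
python3 - <<'E'
from tri import *
P=pickle.load(open("pics/11.pkl","rb"))
for n in("scene","side"):
    b=proj(P[n],[[569.2,28.7,200],[579.2,28.7,200],[569.2,38.7,200]]); print(n,(b[1:]-b[0])/10)
b=projw(P["wrist"],[[569.2,28.7,150],[579.2,28.7,150],[569.2,38.7,150]]);print((b[1:]-b[0])/10)
E
python3 - <<'E'
import sys; sys.path.insert(0,'.')
from h import *
import pickle
P=pickle.load(open("pics/11.pkl","rb"))
o=[]
for n,(u,v) in {"scene":(281,208),"side":(285,162)}.items():
    img=P[n]["color"]; w=16
    c=img[v-w:v+w,u-w:u+w].astype(float); c=np.clip(255*(c/255)**0.5*1.1,0,255).astype(np.uint8)
    c=cv2.resize(c,(400,400),interpolation=cv2.INTER_NEAREST)
    for z in (160,170,180,190,200,213):
        q=(proj(P[n],[[569.2,28.7,z]])[0]-[u-w,v-w]+.5)*12.5
        cv2.circle(c,tuple(q.astype(int)),2,(0,0,255),-1)
    o.append(c)
cv2.imwrite("pics/zz11.png",np.hstack(o))
E
```

```text
scene [[-0.02578555  0.45248281]
 [ 0.51280321  0.03238441]]
side [[ 0.38338291 -0.05556604]
 [-0.12006226 -0.227228  ]]
[[ 0.22183326  0.93178864]
 [ 0.97735489 -0.21409284]]
```

View pics/zz11.png

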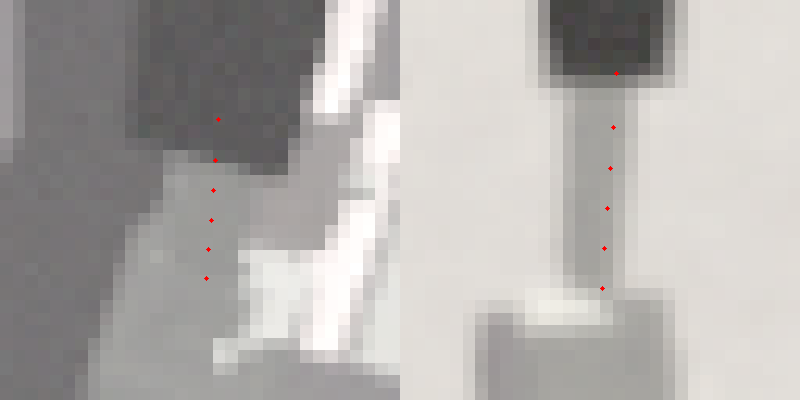

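Request:
{"method": "apply_moves", "body": {"series": [[0.2, [0.003, 0.002, 0], 0], [0.2, [0.003, 0.002, -0.003], 0], [0.2, [0.003, 0.002, -0.003], 0]]}}

```text
time: 7.5
tool_pos: [573.8, 32.0, 266.5]
tcp_rot: [179.9, 0.1, 167.2]
ft_force: [0.7, -0.2, -1.3]
finger_gap: 23.0
```

```bash
cat > zz.py <<'E'
from h import *
import pickle,sys
k=sys.argv[1]
P=pickle.load(open(f"pics/{k}.pkl","rb"))
o=[]
for n,(u,v) in {"scene":(281,208),"side":(285,162)}.items():
    img=P[n]["color"]; w=16
    c=img[v-w:v+w,u-w:u+w].astype(float); c=np.clip(255*(c/255)**0.5*1.1,0,255).astype(np.uint8)
    c=cv2.resize(c,(400,400),interpolation=cv2.INTER_NEAREST)
    for z in (150,160,170,180,190,200,213):
        q=(proj(P[n],[[569.2,28.7,z]])[0]-[u-w,v-w]+.5)*12.5
        cv2.circle(c,tuple(q.astype(int)),2,(0,0,255),-1)
    o.append(c)
w=P["wrist"]["color"][130:230,205:305]
o.append(cv2.resize(w,(400,400),interpolation=cv2.INTER_CUBIC))
c=np.hstack(o); cv2.imwrite(f"pics/zz{k}.png",cv2.resize(c,(800,267)) if 0 else c[:, :800]); cv2.imwrite(f"pics/zzw{k}.png",o[2])
E
python3 look.py 12; python3 zz.py 12
```

```text
7.5 [573.8  32.  266.5] [1.7988e+02 1.2000e-01 1.6720e+02] [ 0.7 -0.2 -1.3] [-0.03  0.02  0.03] [ -2.    2.4  84.5   0.1  93.  -79.2] 22.9620246413366
```

View pics/zz12.png

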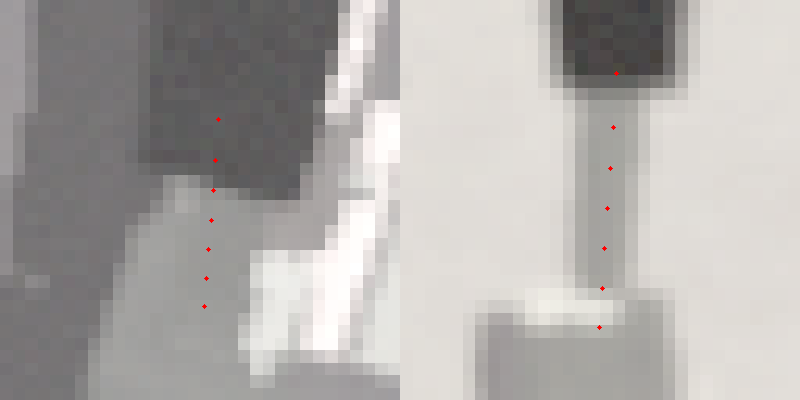

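View pics/zzw12.png

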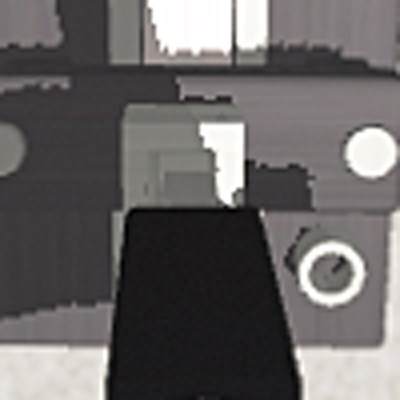

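Run:
```python
from h import *
import pickle
o=[]
for k in (11,12):
    P=pickle.load(open(f"pics/{k}.pkl","rb"))
    c=P["wrist"]["color"][150:190,230:272].astype(float)
    c=np.clip((c-40)*1.6,0,255).astype(np.uint8)
    o.append(cv2.resize(c,(399,380),interpolation=cv2.INTER_NEAREST))
cv2.imwrite("pics/zb.png",np.hstack(o))
```

```text
(no output)
```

View pics/zb.png

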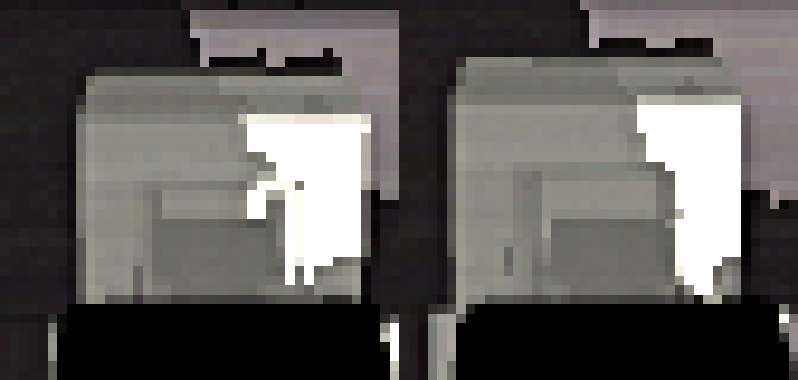

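Request:
{"method": "apply_moves", "body": {"series": [[0.2, [0, -0.0008, -0.004], 0], [0.2, [0, -0.0008, -0.009], 0], [0.2, [0, -0.0008, -0.013], 0], [0.2, [0, -0.0008, -0.015], 0]]}}

```text
time: 8.15
tool_pos: [573.8, 31.2, 251.4]
tcp_rot: [179.9, 0.1, 167.2]
ft_force: [-0.7, -0.5, -1.6]
finger_gap: 22.6
```

Request:
{"method": "apply_moves", "body": {"series": [[0.2, [0, 0, -0.002], 0], [0.2, [0, 0, -0.004], 0]]}}

```text
time: 8.4
tool_pos: [573.8, 31.2, 247.3]
tcp_rot: [179.9, 0.1, 167.2]
ft_force: [-0.2, -0.2, -1.5]
finger_gap: 22.7
```

```bash
python3 look.py 13; python3 zz.py 13
```

```text
8.4 [573.8  31.2 247.3] [1.7988e+02 1.2000e-01 1.6720e+02] [-0.2 -0.2 -1.5] [-0.14  0.03 -0.02] [ -2.1   2.6  86.3   0.1  91.  -79.3] 22.726982446002484
```

View pics/zz13.png

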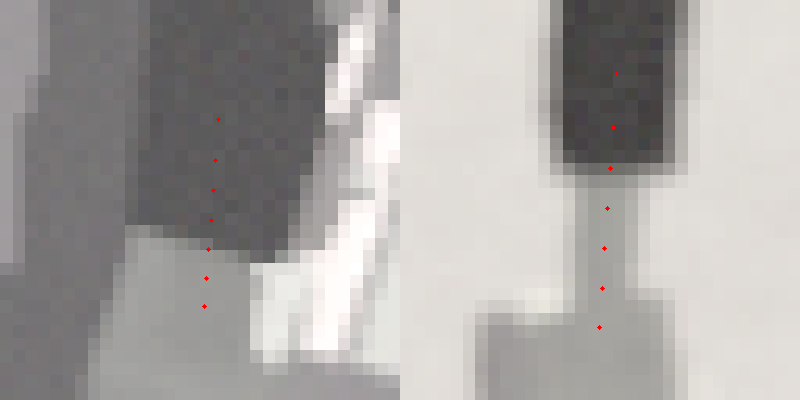

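View pics/zzw13.png

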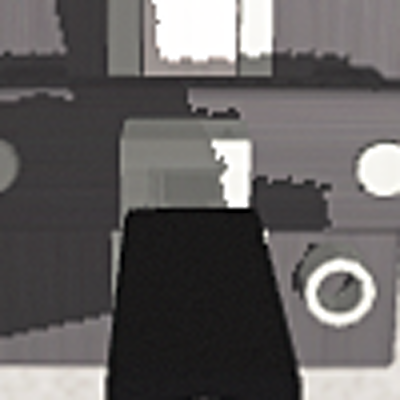

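Request:
{"method": "apply_moves", "body": {"series": [[0.2, [0, 0, -0.002], 0], [0.2, [0, 0, -0.004], 0], [0.2, [0, 0, -0.004], 0]]}}

```text
time: 8.93
tool_pos: [573.6, 31.2, 243.0]
tcp_rot: [179.9, 0.1, 167.2]
ft_force: [-0.1, -0.0, -2.0]
finger_gap: 22.9
```

Request:
{"method": "apply_moves", "body": {"series": [[0.2, [0, 0, -0.002], 0], [0.2, [0, 0, -0.004], 0], [0.2, [0, 0, -0.004], 0]]}}

```text
time: 9.3
tool_pos: [573.4, 31.2, 238.6]
tcp_rot: [179.9, 0.0, 167.2]
ft_force: [0.9, -1.1, -1.4]
finger_gap: 22.8
```

Request:
{"method": "apply_moves", "body": {"series": [[0.2, [0, 0, -0.002], 0], [0.2, [0, 0, -0.002], 0]]}}

```text
time: 9.55
tool_pos: [573.6, 31.1, 237.0]
tcp_rot: [179.9, 0.1, 167.2]
ft_force: [0.0, -0.4, 0.1]
finger_gap: 23.1
```

```bash
python3 look.py 14; python3 zz.py 14
```

```text
9.55 [573.6  31.1 237. ] [1.7989e+02 9.0000e-02 1.6719e+02] [ 0.  -0.4  0.1] [-0.18 -0.09 -0.05] [ -2.1   2.8  87.2   0.1  89.9 -79.3] 23.10918975326556
```

View pics/zz14.png

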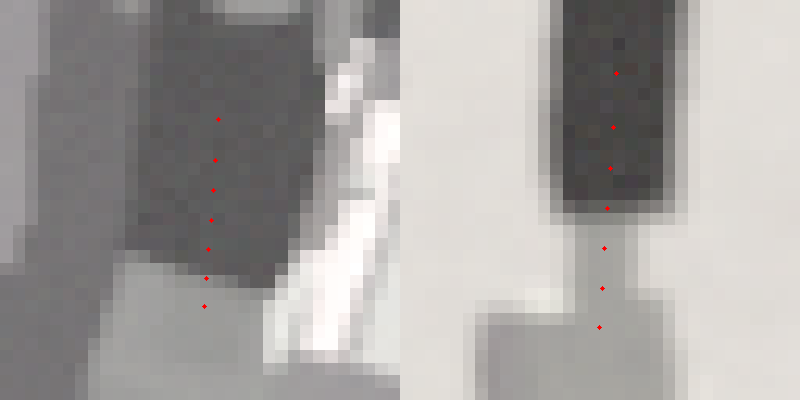

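View pics/wrist14.png

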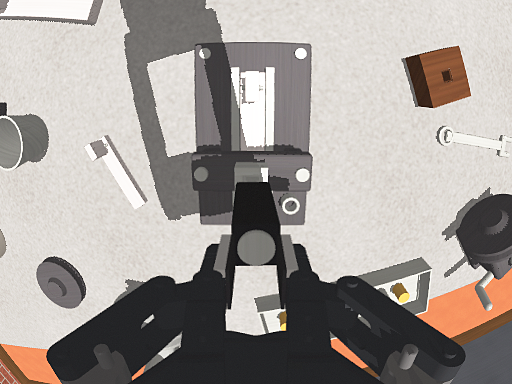

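Run:
```python
from h import *
import pickle
P=pickle.load(open("pics/14.pkl","rb")); p=P["wrist"]
t=np.array([573.6,31.1,237.0]); y=np.radians(167.2); ex=np.array([np.cos(y),np.sin(y),0])
for z in (24,27,30):
  print(z,[projw(p,t+[0,0,z]+d*ex).round(1)[0] for d in (-4,0,4)])
for (r1,r2) in ((200,300),): 
    c=p["color"][r1:r2,205:305]; cv2.imwrite("pics/zt.png",cv2.resize(c,(600,600),interpolation=cv2.INTER_CUBIC))
```

```text
24 [array([255. , 255.4]), array([255. , 249.2]), array([255. , 242.8])]
27 [array([255. , 258.2]), array([255. , 251.9]), array([255. , 245.4])]
30 [array([255. , 261.1]), array([255. , 254.7]), array([255. , 248.2])]
```

View pics/zt.png

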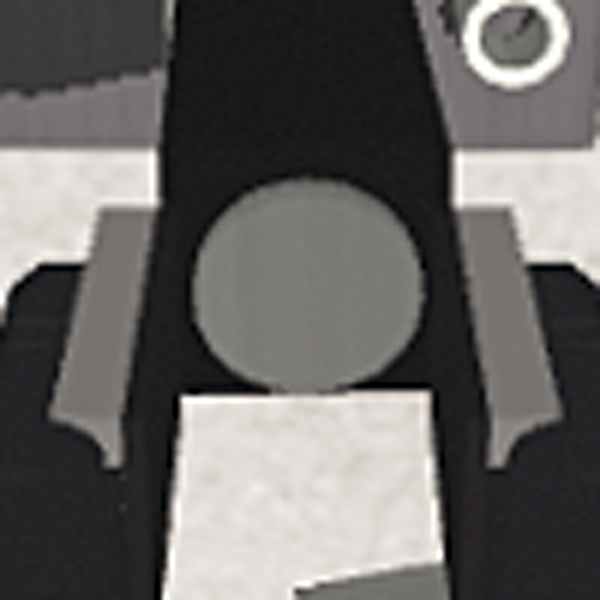

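Run:
```python
from h import *
import pickle
P=pickle.load(open("pics/10.pkl","rb")); p=P["scene"]
img=cv2.imread("pics/scene0.png"); u,v=278,238; w=12
c=img[v-w:v+w,u-w:u+w].astype(float); c=np.clip((c-30)*2,0,255).astype(np.uint8)
c=cv2.resize(c,(480,480),interpolation=cv2.INTER_NEAREST); 
for z in (40,43,46,50):
    q=proj(p,[[569.2,28.7,z]])[0]; print(z,q); q=(q-[u-w,v-w]+.5)*20
    cv2.circle(c,tuple(q.astype(int)),2,(0,0,255),-1)
cv2.imwrite("pics/nose.png",c)
```

```text
40 [279.13645569 238.54990774]
43 [279.17968163 237.98783474]
46 [279.22311403 237.42307722]
50 [279.2813476  236.66585796]
```

View pics/nose.png

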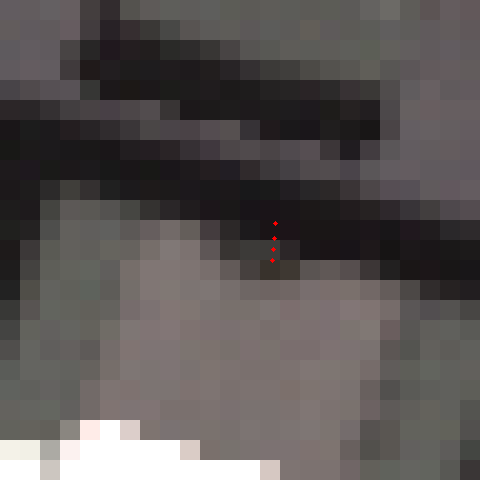

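Request:
{"method": "apply_moves", "body": {"series": [[0.2, [-0.0002, -0.0006, 0], -0.175], [0.2, [-0.0005, -0.0011, -0.0005], -0.35], [0.2, [-0.0008, -0.0016, -0.001], -0.525], [0.2, [-0.0013, -0.002, -0.0015], -0.7], [0.2, [-0.0013, -0.002, -0.0015], -0.7]], "grip_force": 80}}

```text
time: 10.32
tool_pos: [572.4, 29.1, 235.5]
tcp_rot: [179.9, 0.1, 127.1]
ft_force: [0.6, -0.4, -0.8]
finger_gap: 21.5
```

```bash
python3 look.py 15; python3 zz.py 15; python3 zoom.py 15
```

```text
10.325 [572.4  29.1 235.5] [1.7987e+02 9.0000e-02 1.2714e+02] [ 0.6 -0.4 -0.8] [-0.19 -0.24  0.02] [ -2.2   2.6  87.5   0.   89.7 -39.4] 21.519413702080353
scene px = 250+x/6.667-.4, 177+y/6.667-.4
side px = 254+x/6.667-.4, 136+y/6.667-.4
```

View pics/z15.png

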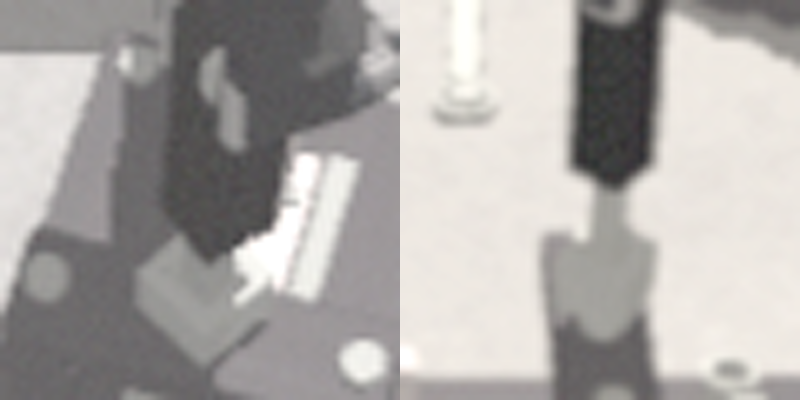

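View pics/wrist15.png

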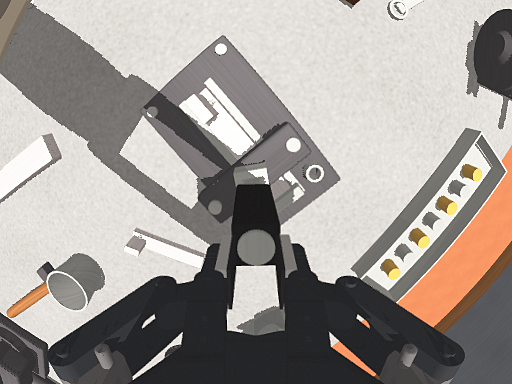

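Request:
{"method": "apply_moves", "body": {"series": [[0.2, [-0.0005, -0.0003, -0.0006], -0.175], [0.2, [-0.0011, -0.0006, -0.0011], -0.35], [0.2, [-0.0017, -0.0007, -0.0017], -0.525], [0.2, [-0.0023, -0.0007, -0.0022], -0.7], [0.2, [-0.0029, -0.0006, -0.0028], -0.873]]}}

```text
time: 11.1
tool_pos: [570.1, 28.3, 232.9]
tcp_rot: [179.8, 0.1, 77.1]
ft_force: [3.1, -2.6, -0.6]
finger_gap: 21.6
```

```bash
python3 look.py 16; python3 zoom.py 16
```

```text
11.1 [570.1  28.3 232.9] [1.7978e+02 1.0000e-01 7.7110e+01] [ 3.1 -2.6 -0.6] [-0.55 -0.91  0.19] [-2.2  2.2 88.2 -0.1 89.4 10.7] 21.556086971981458
scene px = 250+x/6.667-.4, 177+y/6.667-.4
side px = 254+x/6.667-.4, 136+y/6.667-.4
```

View pics/z16.png

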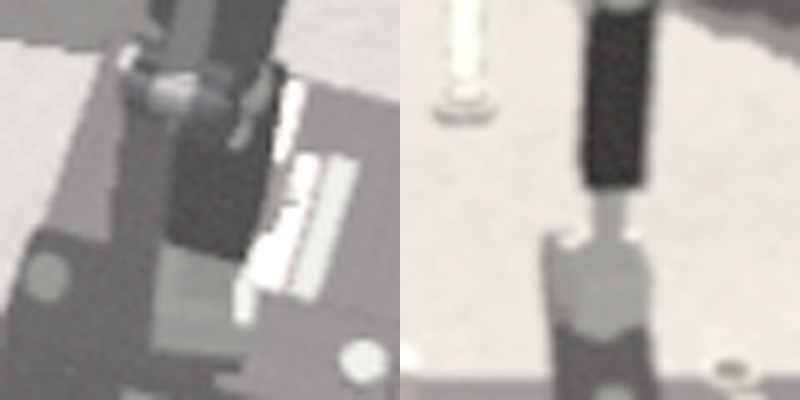

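View pics/zw16.png

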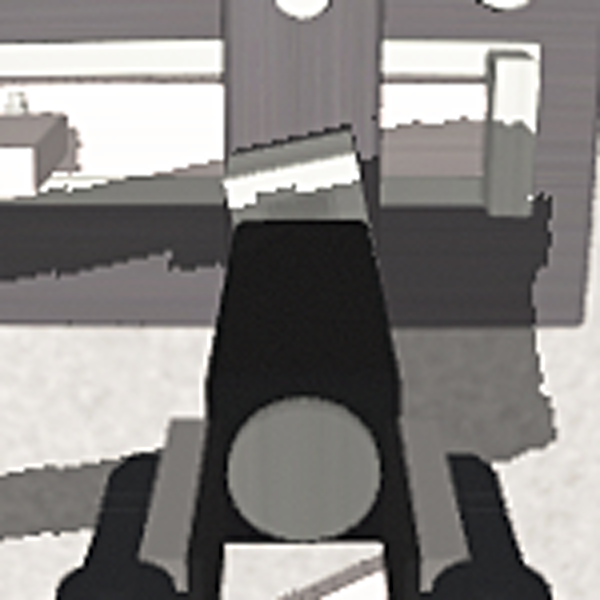

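Run:
```python
from h import *
import pickle
P=pickle.load(open("pics/16.pkl","rb")); p=P["wrist"]
g=lambda q:np.array(q)/4+[180,130]-.4
for a,b,z in (((225,180),(355,150),142.2),((230,157),(352,126),112)):
    A,B=[ray(p,g(q),z,True) for q in (a,b)]; print(A.round(1),B.round(1),np.degrees(np.arctan2(*(B-A)[1::-1])),np.linalg.norm(A-B))
A,B=[ray(p,g(q),178,True) for q in ((237,222),(365,222))]; print(np.degrees(np.arctan2(*(B-A)[1::-1])))
```

```text
[555.5  43.  142.2] [585.4  43.2 142.2] 0.40878380851161356 29.903844675917227
[554.4  41.  112. ] [585.7  41.9 112. ] 1.6460493932101494 31.348672604483852
-12.979345772764132
```

Request:
{"method": "apply_moves", "body": {"series": [[0.2, [0.0, -0.0003, -0.0004], -0.112], [0.2, [0.0, -0.0005, -0.0007], -0.224], [0.2, [0.0, -0.0005, -0.0007], -0.224], [0.2, [0.0, -0.0005, -0.0007], -0.224]]}}

```text
time: 11.75
tool_pos: [570.0, 27.7, 232.3]
tcp_rot: [179.8, 0.1, 65.0]
ft_force: [2.0, -2.9, -1.6]
finger_gap: 21.9
```

```bash
python3 look.py 17; python3 zoom.py 17
```

```text
11.75 [570.   27.7 232.3] [1.7979e+02 1.0000e-01 6.4970e+01] [ 2.  -2.9 -1.6] [-0.59 -0.72  0.06] [-2.2  2.3 88.2 -0.2 89.4 22.8] 21.865496130625402
scene px = 250+x/6.667-.4, 177+y/6.667-.4
side px = 254+x/6.667-.4, 136+y/6.667-.4
```

View pics/zw17.png

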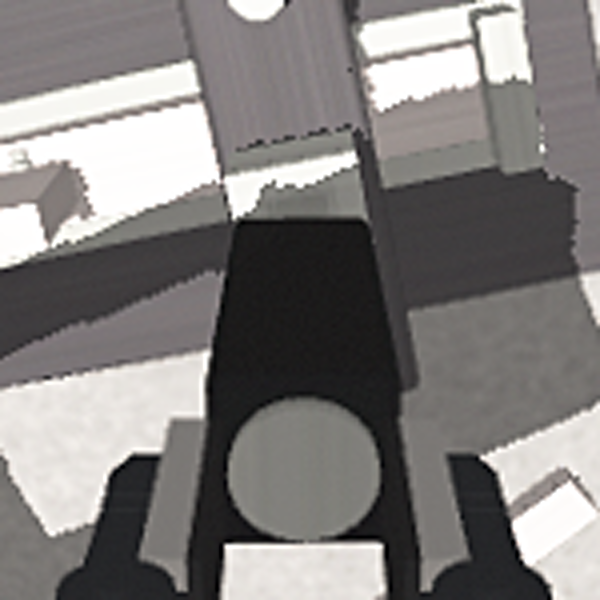

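View pics/wrist17.png

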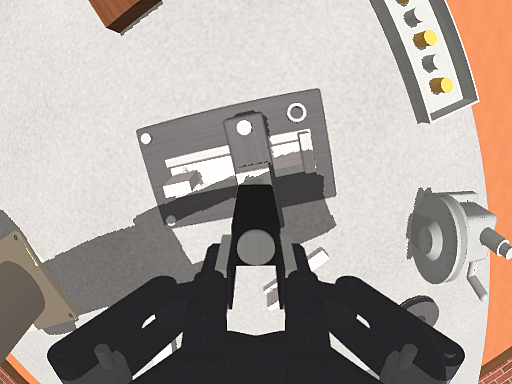

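Run:
```python
from h import *
import pickle
P=pickle.load(open("pics/17.pkl","rb")); p=P["wrist"]
g=lambda q:np.array(q)/4+[180,130]-.4
for a,b,z in (((226,174),(357,150),141.5),((234,153),(352,128),112)):
    A,B=[ray(p,g(q),z,True) for q in (a,b)]; print(A.round(1),B.round(1),np.degrees(np.arctan2(*(B-A)[1::-1])),np.linalg.norm(A-B))
A,B=[ray(p,g(q),178,True) for q in ((237,222),(365,222))]; print(np.degrees(np.arctan2(*(B-A)[1::-1])))
```

```text
[559.6  46.3 141.5] [588.4  38.9 141.5] -14.42125407043063 29.807886776853344
[558.7  44.  112. ] [587.9  37.3 112. ] -12.838703769267564 29.9386701284007
-25.117521756381507
```

Request:
{"method": "apply_moves", "body": {"series": [[0.2, [0.0, 0.0, 0], 0.1], [1, [0.0, 0.0, 0], 0.1], [1, [0.0, 0.0, 0], 0.1], [1, [0.0, 0.0, 0], 0.1], [1, [0, 0, 0.03], 0.1]]}}

```text
time: 12.52
tool_pos: [568.2, 28.0, 259.4]
tcp_rot: [-179.9, 0.2, 70.5]
ft_force: [0.9, 0.2, 0.4]
finger_gap: 85.5
```

```bash
python3 look.py 18; python3 zoom.py 18; python3 -c "
import numpy as np
y=np.radians(-12.9);print(569.2+np.cos(y)*-88,28.7+np.sin(y)*-88)"
```

```text
12.525 [568.2  28.  259.4] [-179.87    0.19   70.53] [0.9 0.2 0.4] [ 0.06 -0.05  0.03] [-2.2  1.9 85.7 -0.1 92.5 17.2] 85.51312383776019
scene px = 250+x/6.667-.4, 177+y/6.667-.4
side px = 254+x/6.667-.4, 136+y/6.667-.4
483.4210149111725 48.34601020896372
```

View pics/wrist18.png

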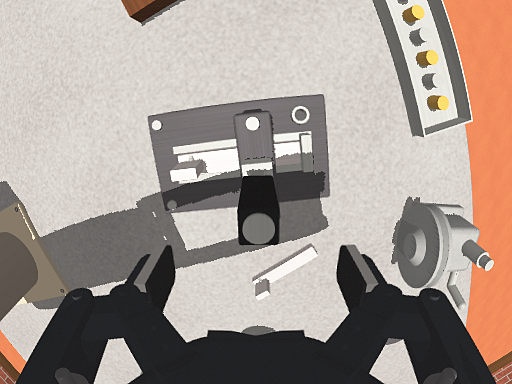

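View pics/z18.png

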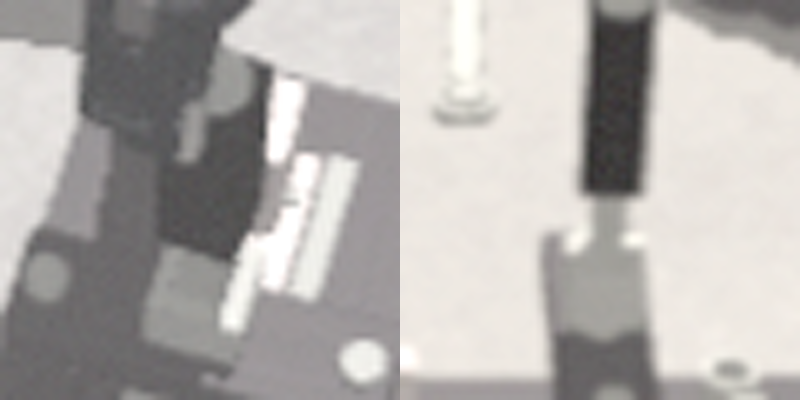

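Request:
{"method": "apply_moves", "body": {"series": [[1, [0, 0, 0.04], 0.18], [1, [-0.015, 0.004, 0.05], 0.36], [1, [-0.04, 0.011, 0.05], 0.54], [1, [-0.065, 0.018, 0.05], 0.72], [1, [-0.084, 0.0225, 0.03], 0.9]]}}

```text
time: 13.3
tool_pos: [486.9, 50.7, 295.0]
tcp_rot: [179.5, 0.1, 122.4]
ft_force: [0.8, -0.0, -0.2]
finger_gap: 85.4
```

Request:
{"method": "apply_moves", "body": {"series": [[1, [0, 0, -0.01], 0.18], [1, [0, 0, -0.03], 0.36], [1, [0, 0, -0.05], 0.54], [1, [0, 0, -0.07], 0.72], [1, [0, 0, -0.07], 0.8]]}}

```text
time: 13.92
tool_pos: [485.1, 50.7, 221.8]
tcp_rot: [179.5, -0.2, 168.5]
ft_force: [1.2, 0.1, -0.2]
finger_gap: 85.6
```

```bash
python3 look.py 19; python3 zoom.py 19
```

```text
13.925 [485.1  50.7 221.8] [ 1.7952e+02 -1.7000e-01  1.6848e+02] [ 1.2  0.1 -0.2] [ 0.01  0.01 -0.03] [ -0.5 -10.5 101.4   0.5  89.2 -78.9] 85.55452801300392
scene px = 250+x/6.667-.4, 177+y/6.667-.4
side px = 254+x/6.667-.4, 136+y/6.667-.4
```

View pics/wrist19.png

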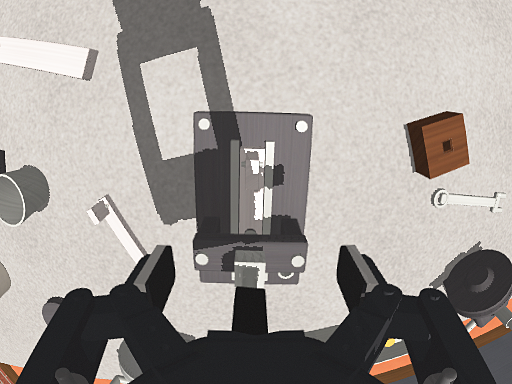

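View pics/c19.png

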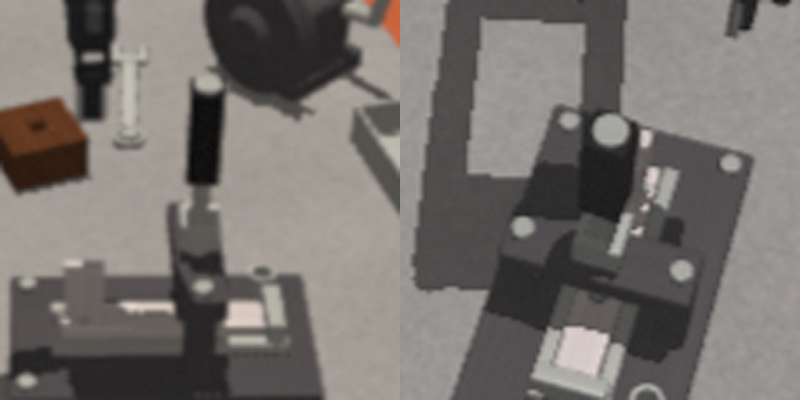

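Run:
```python
from h import *
import pickle
P=pickle.load(open("pics/19.pkl","rb")); p=P["wrist"]
c=cv2.resize(p["color"][130:230,205:305],(600,600),interpolation=cv2.INTER_CUBIC)
y=np.radians(-12.9); ex=np.array([np.cos(y),np.sin(y),0]); ey=np.array([-ex[1],ex[0],0]); o=np.array([483.4,48.3,92])
q=(projw(p,[o+a*16*ex+b*7*ey for a,b in ((-1,-1),(1,-1),(1,1),(-1,1))])-[205,130]+.5)*6
cv2.polylines(c,[q.astype(int)],True,(0,0,255),1)
t=projw(p,[[485.1,50.7,z] for z in (40,92)]); print(t)
cv2.imwrite("pics/t19.png",c)
```

```text
[[254.26802558 164.72139097]
 [254.39665644 175.89759171]]
```

View pics/t19.png

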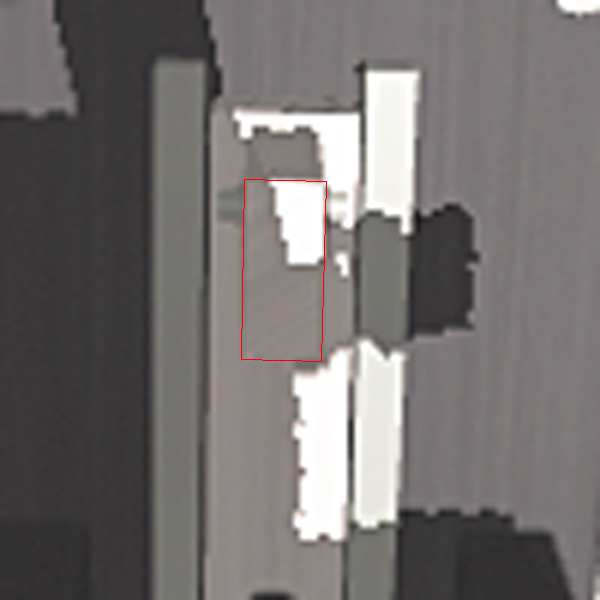

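Request:
{"method": "apply_moves", "body": {"series": [[0.7, [-0.0015, -0.0022, -0.04], -0.024], [0.6, [-0.0015, -0.0022, -0.09], -0.024], [0.6, [-0.0015, -0.0022, -0.13], -0.024], [0.6, [-0.0015, -0.0022, -0.153], -0.024], [0.6, [-0.0015, -0.0022, -0.153], -0.024]], "grip_force": 25}}

```text
time: 14.7
tool_pos: [483.1, 48.6, 69.3]
tcp_rot: [179.5, -0.2, 166.7]
ft_force: [0.8, 0.6, 0.3]
finger_gap: 51.0
```

```bash
python3 look.py 20
```

```text
14.7 [483.1  48.6  69.3] [179.53  -0.2  166.69] [0.8 0.6 0.3] [-0.07 -0.02  0.02] [ -0.7  -3.8 111.7   0.5  72.2 -77.6] 50.997583767344786
```

View pics/wrist20.png

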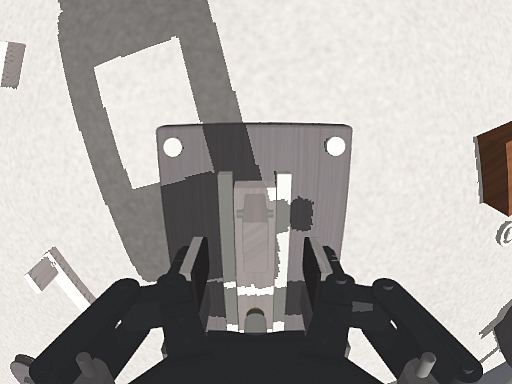

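View pics/c20.png

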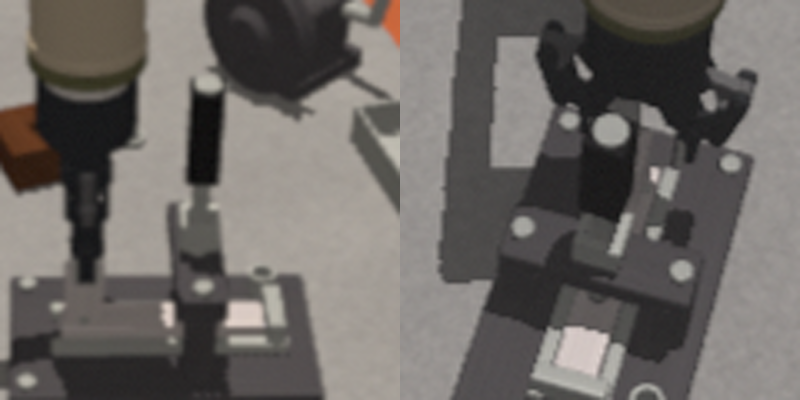

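Request:
{"method": "apply_moves", "body": {"series": [[0.3, [0, 0, 0], 0], [0.1, [0, 0, 0], 0], [0, [0, 0, 0], 0], [0, [0, 0, 0], 0], [0, [0, 0, 0], 0]], "grip_force": 25}}

```text
time: 15.48
tool_pos: [486.1, 48.5, 72.8]
tcp_rot: [179.5, 0.2, 166.7]
ft_force: [0.7, -0.8, 0.1]
finger_gap: 0.1
```

Request:
{"method": "apply_moves", "body": {"series": [[0, [0, 0, 0], 0], [0, [0, 0, 0], 0]]}}

```text
time: 15.72
tool_pos: [486.0, 48.5, 72.7]
tcp_rot: [179.5, 0.1, 166.7]
ft_force: [-0.3, -0.2, -0.3]
finger_gap: 0.3
```

```bash
python3 look.py 21
python3 - <<'E'
from h import *
import pickle
P=pickle.load(open("pics/21.pkl","rb"))
a=P["side"]["color"][150:220,225:295]
cv2.imwrite("pics/t21.png",cv2.resize(a,(600,600),interpolation=cv2.INTER_CUBIC))
E
```

```text
15.725 [486.   48.5  72.7] [1.7946e+02 1.5000e-01 1.6674e+02] [-0.3 -0.2 -0.3] [ 0.02 -0.01  0.03] [ -0.7  -4.  111.5   0.5  72.3 -77.6] 0.2671106372195492
```

View pics/wrist21.png

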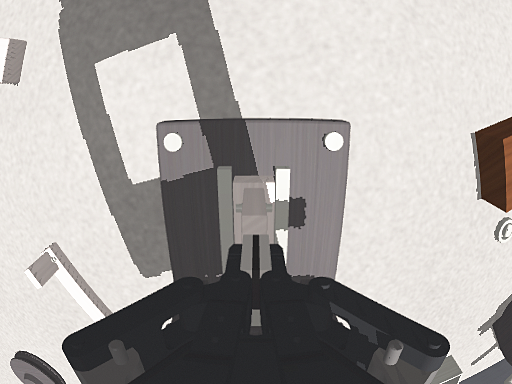

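View pics/t21.png

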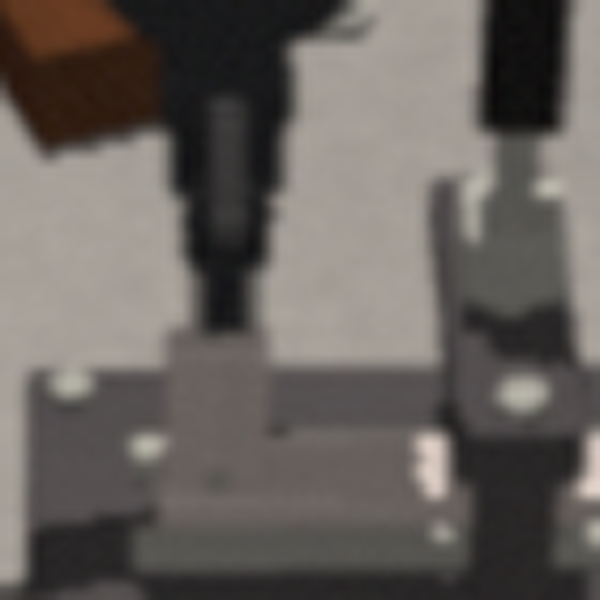

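Run:
```python
from h import *
import pickle
P=pickle.load(open("pics/21.pkl","rb"))
y=np.radians(-12.9); ex=np.array([np.cos(y),np.sin(y),0]); ey=np.array([-ex[1],ex[0],0]); o=np.array([483.4,48.3,92])
sh=[]
for n,(u,v,w) in {"side":(260,185,35),"scene":(290,200,35),"wrist":(255,240,60)}.items():
    p=P[n]; f=projw if n=="wrist" else proj; k=400/(2*w)
    c=cv2.resize(p["color"][v-w:v+w,u-w:u+w],(400,400),interpolation=cv2.INTER_CUBIC)
    c=np.clip(255*(c/255.)**.7*1.1,0,255).astype(np.uint8)
    q=(f(p,[o+a*16*ex+b*7*ey for a,b in ((-1,-1),(1,-1),(1,1),(-1,1))])-[u-w,v-w]+.5)*k
    cv2.polylines(c,[q.astype(int)],True,(0,0,255),1)
    q=(f(p,[[486,48.5,z] for z in (61.7,72.7,92,120)])-[u-w,v-w]+.5)*k
    for a in q: cv2.circle(c,tuple(a.astype(int)),3,(0,255,0),-1)
    sh.append(c)
cv2.imwrite("pics/t22.png",np.hstack(sh[:2])); cv2.imwrite("pics/t23.png",sh[2])
```

```text
(no output)
```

View pics/t22.png

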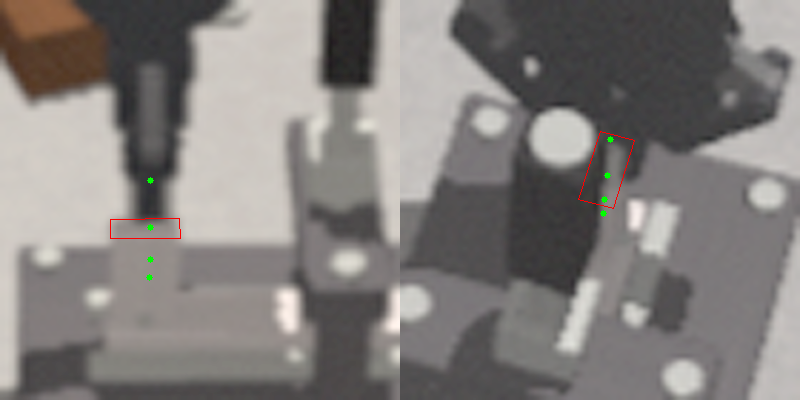

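View pics/t23.png

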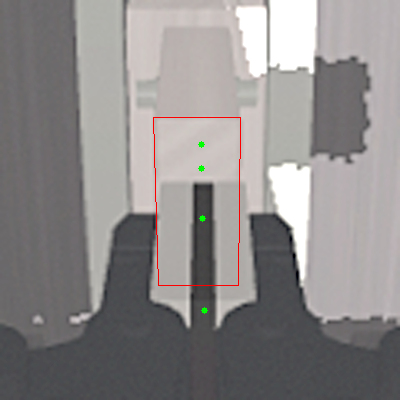

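Run:
```python
from h import *
import pickle
sh=[]
for k,t,n in ((16,[570.1,28.3,232.9],"side"),(16,[570.1,28.3,232.9],"scene")):
    P=pickle.load(open(f"pics/{k}.pkl","rb")); p=P[n]
    pts=proj(p,[[t[0],t[1],t[2]+d] for d in (-11,0,8,27,62)])
    u,v=pts[2].astype(int); w=40
    c=cv2.resize(p["color"][v-w:v+w,u-w:u+w],(400,400),interpolation=cv2.INTER_CUBIC)
    c=np.clip(255*(c/255.)**.55*1.1,0,255).astype(np.uint8)
    for a,col in zip((pts-[u-w,v-w]+.5)*5,((0,0,255),(0,255,0),(255,0,0),(0,255,255),(255,0,255))): cv2.circle(c,tuple(a.astype(int)),3,col,-1)
    sh.append(c)
cv2.imwrite("pics/t24.png",np.hstack(sh))
```

```text
(no output)
```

View pics/t24.png

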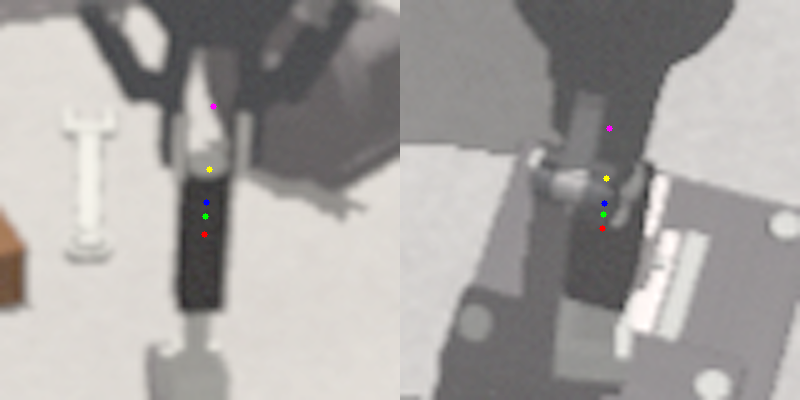

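Request:
{"method": "apply_moves", "body": {"series": [[0.6, [0, 0, 0.005], 0], [0.6, [-0.006, 0.001, 0.005], 0], [0.6, [-0.006, 0.001, 0.005], 0], [0.6, [-0.006, 0.001, 0], 0], [0.6, [-0.006, 0.001, 0], 0]]}}

```text
time: 16.5
tool_pos: [479.6, 49.5, 72.1]
tcp_rot: [179.5, 0.1, 166.7]
ft_force: [0.6, -0.4, 0.4]
finger_gap: 51.1
```

```bash
cat > tabview.py <<'E'
from h import *
import pickle,sys
k=sys.argv[1]; dx=float(sys.argv[2]) if len(sys.argv)>2 else 0
P=pickle.load(open(f"pics/{k}.pkl","rb"))
y=np.radians(-12.9); ex=np.array([np.cos(y),np.sin(y),0]); ey=np.array([-ex[1],ex[0],0]); o=np.array([483.4,48.3,92])+dx*ex
sh=[]
for n,(u,v,w) in {"side":(260,185,35),"wrist":(255,240,70)}.items():
    p=P[n]; f=projw if n=="wrist" else proj; kk=400/(2*w)
    c=cv2.resize(p["color"][v-w:v+w,u-w:u+w],(400,400),interpolation=cv2.INTER_CUBIC)
    c=np.clip(255*(c/255.)**.7*1.1,0,255).astype(np.uint8)
    q=(f(p,[o+a*16*ex+b*7*ey for a,b in ((-1,-1),(1,-1),(1,1),(-1,1))])-[u-w,v-w]+.5)*kk
    cv2.polylines(c,[q.astype(int)],True,(0,0,255),1)
    sh.append(c)
cv2.imwrite(f"pics/tv{k}.png",np.hstack(sh))
E
python3 look.py 25; python3 tabview.py 25
```

```text
16.5 [479.6  49.5  72.1] [1.7947e+02 1.0000e-01 1.6674e+02] [ 0.6 -0.4  0.4] [ 0.02  0.02 -0.03] [ -0.6  -4.9 112.4   0.5  72.3 -77.5] 51.146816766428316
```

View pics/tv25.png

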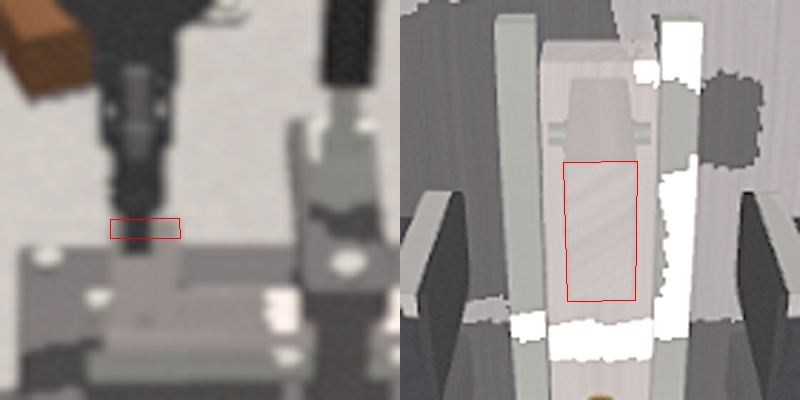

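Request:
{"method": "apply_moves", "body": {"series": [[0.6, [0, 0, -0.02], 0], [0.6, [0, 0, -0.034], 0], [0.4, [0, 0, -0.034], 0], [0.2, [0, 0, -0.034], 0], [0, [0, 0, -0.034], 0]]}}

```text
time: 17.27
tool_pos: [480.4, 49.4, 39.3]
tcp_rot: [179.5, 0.2, 166.7]
ft_force: [-0.9, -0.2, 0.5]
finger_gap: 13.6
```

Request:
{"method": "apply_moves", "body": {"series": [[0, [0, 0, 0], 0], [0, [0, 0, 0], 0], [0, [0, 0, 0], 0]]}}

```text
time: 17.65
tool_pos: [480.4, 49.4, 39.3]
tcp_rot: [179.5, 0.2, 166.7]
ft_force: [-0.2, -0.9, -1.7]
finger_gap: 13.1
```

```bash
python3 look.py 26; python3 tabview.py 26
```

```text
17.65 [480.4  49.4  39.3] [179.46   0.18 166.74] [-0.2 -0.9 -1.7] [-0.17  0.09 -0.06] [ -0.6  -2.3 113.7   0.5  68.3 -77.5] 13.14119391176052
```

View pics/tv26.png

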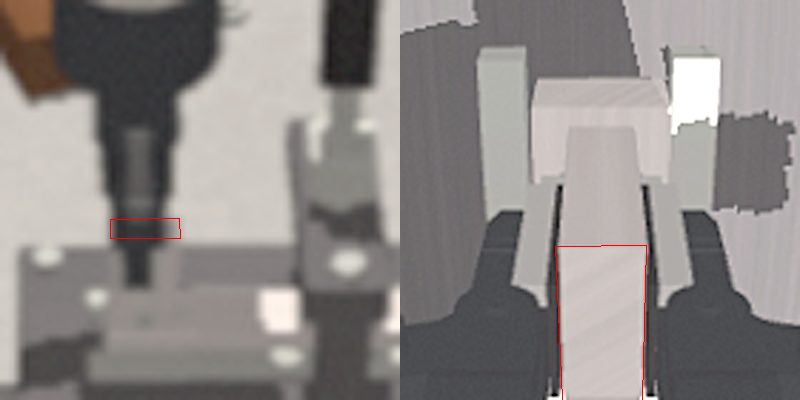

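Request:
{"method": "apply_moves", "body": {"series": [[0, [-0.001, 0.0002, 0], 0], [0, [-0.002, 0.0004, 0], 0], [0, [-0.003, 0.0007, 0], 0]]}}

```text
time: 18.18
tool_pos: [478.9, 49.9, 40.0]
tcp_rot: [179.4, 0.4, 166.7]
ft_force: [7.4, -1.8, -4.3]
finger_gap: 13.9
```

Request:
{"method": "apply_moves", "body": {"series": [[0, [-0.001, 0.0002, 0], 0], [0, [-0.002, 0.0004, 0], 0]]}}

```text
time: 18.42
tool_pos: [478.0, 50.0, 40.5]
tcp_rot: [179.4, 0.5, 166.7]
ft_force: [6.8, -2.9, -4.5]
finger_gap: 13.8
```

Request:
{"method": "apply_moves", "body": {"series": [[0, [-0.001, 0.0002, 0], 0], [0, [-0.002, 0.0004, 0], 0]]}}

```text
time: 18.68
tool_pos: [477.4, 50.3, 41.1]
tcp_rot: [179.4, 0.7, 166.7]
ft_force: [7.3, -1.3, -3.2]
finger_gap: 13.6
```

```bash
python3 look.py 27; python3 tabview.py 27
```

```text
18.675 [477.4  50.3  41.1] [179.4    0.69 166.72] [ 7.3 -1.3 -3.2] [-0.43 -1.35 -0.02] [ -0.5  -3.5 114.6   0.5  68.1 -77.4] 13.55796721787395
```

View pics/tv27.png

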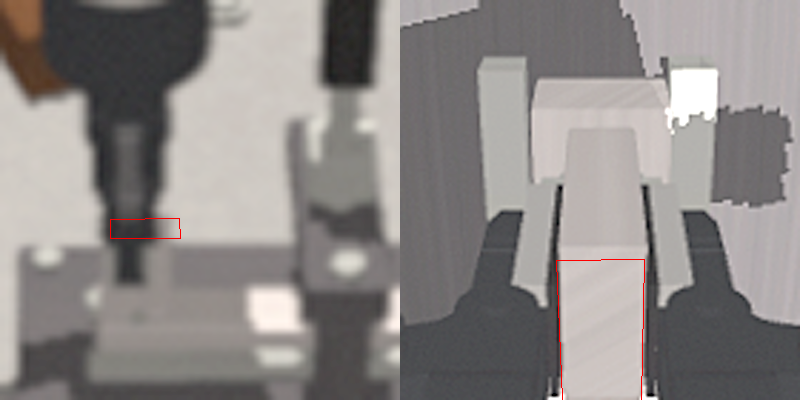

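Request:
{"method": "apply_moves", "body": {"series": [[0, [-0.001, 0.0002, -0.001], 0], [0, [-0.002, 0.0004, -0.0015], 0], [0, [-0.003, 0.0007, -0.002], 0], [0, [-0.004, 0.0009, -0.002], 0], [0, [-0.005, 0.0011, -0.002], 0]]}}

```text
time: 19.45
tool_pos: [473.5, 51.3, 39.7]
tcp_rot: [179.4, 0.8, 166.7]
ft_force: [6.1, -0.9, -4.0]
finger_gap: 13.5
```

```bash
python3 look.py 28; python3 tabview.py 28
```

```text
19.45 [473.5  51.3  39.7] [179.38   0.82 166.72] [ 6.1 -0.9 -4. ] [-0.32 -1.11  0.01] [ -0.3  -4.2 115.4   0.5  67.8 -77.2] 13.514568994547657
```

View pics/tv28.png

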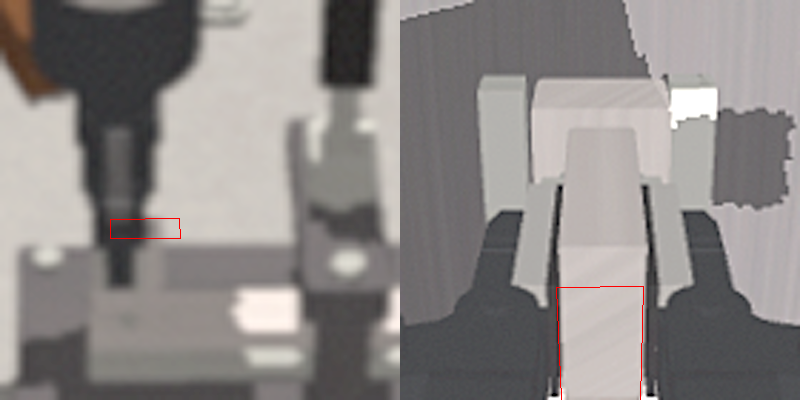

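Request:
{"method": "apply_moves", "body": {"series": [[0, [-0.001, 0.0002, -0.001], 0], [0, [-0.002, 0.0004, -0.001], 0], [0, [-0.003, 0.0007, -0.001], 0], [0, [-0.004, 0.0009, -0.001], 0], [0, [-0.005, 0.0011, -0.001], 0]]}}

```text
time: 20.23
tool_pos: [469.4, 52.3, 39.3]
tcp_rot: [179.4, 0.9, 166.7]
ft_force: [5.9, -2.3, -3.3]
finger_gap: 13.7
```

Request:
{"method": "apply_moves", "body": {"series": [[0, [-0.001, 0.0002, -0.0005], 0], [0, [-0.0025, 0.0006, -0.0005], 0], [0, [-0.004, 0.0009, -0.0005], 0], [0, [-0.0055, 0.0012, -0.0005], 0], [0, [-0.007, 0.0016, -0.0005], 0]]}}

```text
time: 20.85
tool_pos: [463.6, 53.8, 39.5]
tcp_rot: [179.3, 1.1, 166.7]
ft_force: [6.2, -2.1, -3.3]
finger_gap: 13.4
```

```bash
python3 look.py 29; python3 tabview.py 29 -18
```

```text
20.85 [463.6  53.8  39.5] [179.33   1.09 166.73] [ 6.2 -2.1 -3.3] [-0.34 -1.2   0.01] [ -0.   -6.  117.1   0.4  67.6 -76.9] 13.40374291332732
```

View pics/tv29.png

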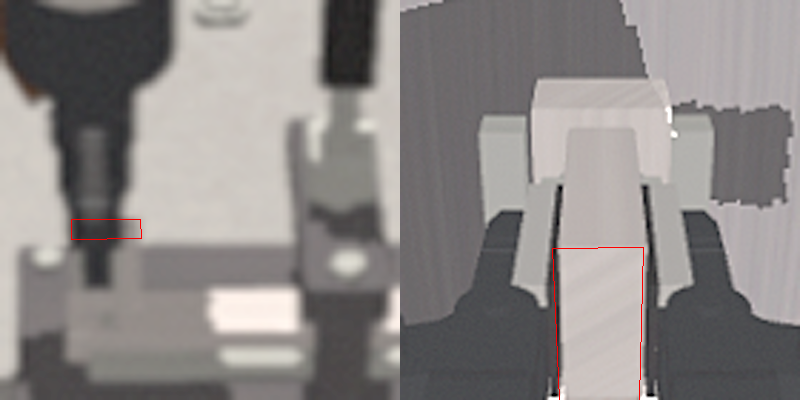

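Request:
{"method": "apply_moves", "body": {"series": [[0, [-0.0015, 0.0003, -0.0005], 0], [0, [-0.003, 0.0007, -0.0005], 0], [0, [-0.0045, 0.001, -0.0005], 0], [0, [-0.006, 0.0014, -0.0005], 0], [0, [-0.0075, 0.0017, -0.0005], 0]]}}

```text
time: 21.62
tool_pos: [456.7, 55.5, 39.5]
tcp_rot: [179.3, 1.2, 166.7]
ft_force: [5.5, -1.4, -1.6]
finger_gap: 13.7
```

Request:
{"method": "apply_moves", "body": {"series": [[0, [0, 0, -0.0008], 0], [0, [0.0005, 0, -0.0008], 0]]}}

```text
time: 21.88
tool_pos: [456.9, 55.6, 39.2]
tcp_rot: [179.3, 1.1, 166.7]
ft_force: [-3.5, -0.8, 8.4]
finger_gap: 13.6
```

```bash
python3 look.py 30; python3 tabview.py 30 -24.5
```

```text
21.875 [456.9  55.6  39.2] [179.32   1.12 166.73] [-3.5 -0.8  8.4] [-0.33  0.67 -0.01] [  0.2  -7.1 118.2   0.4  67.7 -76.7] 13.640854566158307
```

View pics/tv30.png

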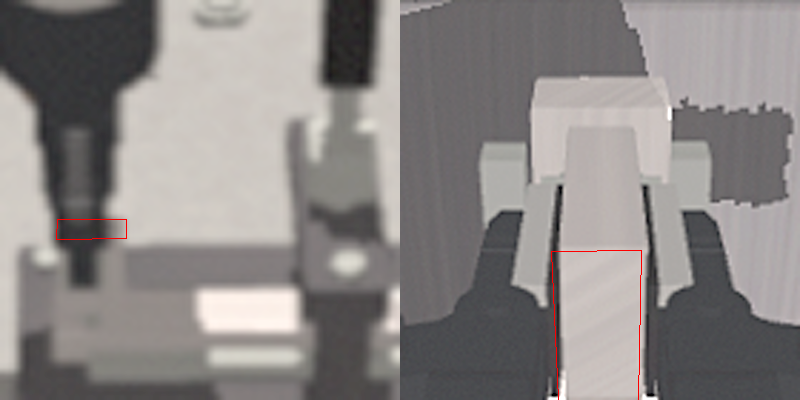

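View pics/c30.png

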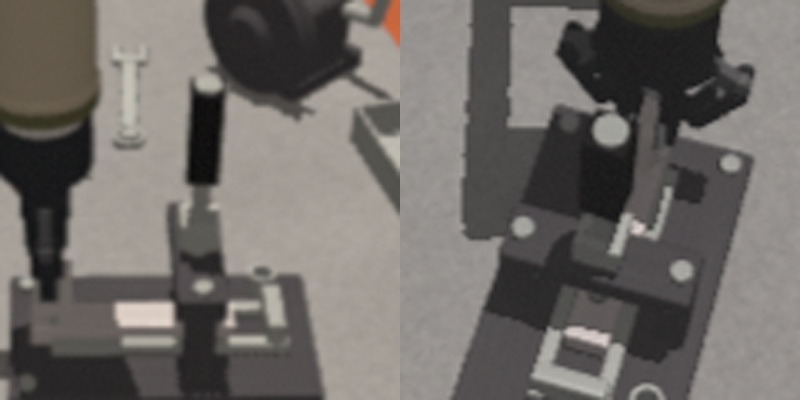

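Request:
{"method": "apply_moves", "body": {"series": [[0, [-0.0002, 0, 0.0006], 0], [0.6, [-0.0002, 0, 0.0006], 0], [0.6, [-0.0002, 0, 0.0006], 0], [0.6, [-0.0002, 0, 0.0006], 0], [0.6, [0, 0, 0.003], 0]]}}

```text
time: 22.65
tool_pos: [456.5, 55.6, 42.0]
tcp_rot: [179.3, 1.1, 166.7]
ft_force: [-0.2, 0.4, 0.2]
finger_gap: 51.4
```

```bash
python3 look.py 31; python3 tabview.py 31 -24.5
```

```text
22.65 [456.5  55.6  42. ] [179.33   1.08 166.74] [-0.2  0.4  0.2] [-0.03  0.01  0.01] [  0.2  -7.3 118.1   0.4  68.1 -76.7] 51.39586988918503
```

View pics/tv31.png

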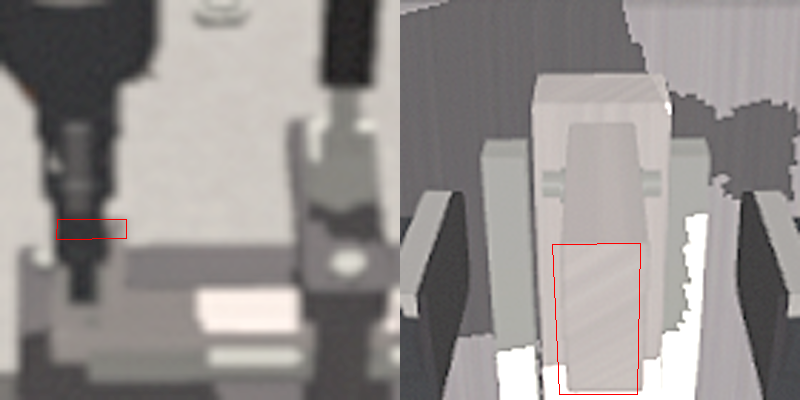

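Request:
{"method": "apply_moves", "body": {"series": [[0.6, [0, 0, 0.04], 0], [0.6, [0, 0, 0.09], 0], [0.6, [0, 0.0, 0.14], 0], [0.6, [-0.02, 0.0, 0.18], 0], [0.6, [-0.02, 0.0, 0.18], 0]]}}

```text
time: 23.42
tool_pos: [438.7, 55.7, 226.8]
tcp_rot: [179.2, 1.6, 166.7]
ft_force: [0.2, 0.2, -0.3]
finger_gap: 50.6
```

```bash
python3 look.py 32; python3 tabview.py 32 -24.5; python3 zoom.py 32
```

```text
23.425 [438.7  55.7 226.8] [179.22   1.55 166.74] [ 0.2  0.2 -0.3] [ 0.02  0.   -0.  ] [  0.2 -20.2 108.9   0.4  89.6 -76.5] 50.576957010484456
scene px = 250+x/6.667-.4, 177+y/6.667-.4
side px = 254+x/6.667-.4, 136+y/6.667-.4
```

View pics/tv32.png

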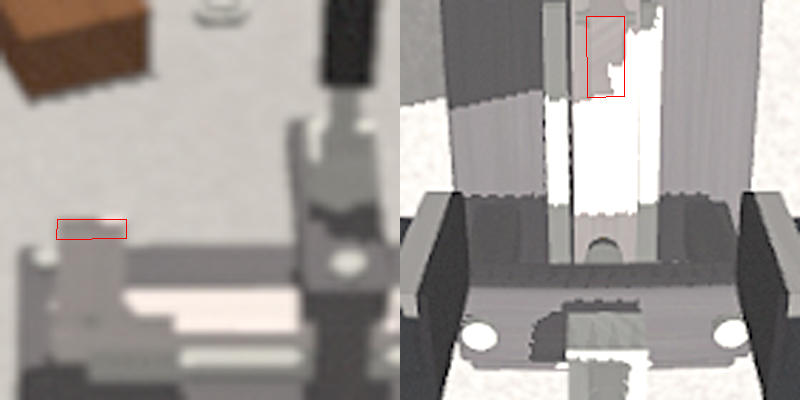

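View pics/z32.png

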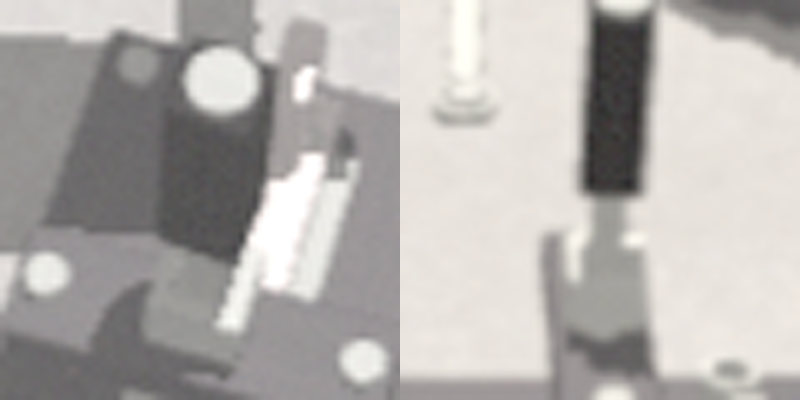

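View pics/wrist32.png

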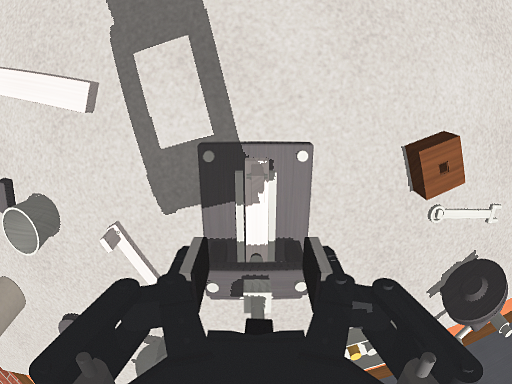

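```bash
python3 -c "
from bench import hand_in, sense
print(hand_in()); print(sense()['time'])"
```

```text
the job is handed in; nothing more can be done
None
the job is handed in; nothing more can be done
```

I've handed the job in. The driver is in the screw, the screw is turned down to a light nip, and the block is drawn out about 24.5 mm and left nipped under the nose. The hand-in gave no verdict.

- **Screw:** the driver went to the bottom of the socket, about 18 mm deep. I turned the screw about 90° clockwise (90 to 91.5° measured from the head in the wrist picture), which lowers it about 5.0 mm.
- **Nip:** I had no direct reading of the nose force. Pulling by the tab, the block resisted with about 5.7 to 7.6 N the whole way. That puts the nose at roughly 5 to 8.4 N. This is inside the 2 to 10 N limit, but probably a little above the 5 to 6 N optimum. I did not back the screw off.
- **Force reading is rough:** the gripper lifted slightly on the tab during the draw (about 2 to 4 N upward), so the drag readings carry some error. At the end of the draw it also pushed back by about 3.5 N and down by about 8 N for a moment before letting go.
- **Last pictures:** the driver stands upright in the socket, the tab is upright, and its position matches the drawn-out estimate. The tin was never touched. The arm was clear with no force on it at about 23.4 s.

Two things went wrong or disagreed on the way:

- **Tab grip missed:** the first close on the tab went above it, because the fingertips stand about 30 mm higher than the stated tool point. I lowered the gripper and gripped properly on the second try.
- **Driver grip:** the same offset means I held the driver only by the top few millimetres of its handle, but it did not slip.

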